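# Pin the fork joints from the tray pile

## Robot

A 7-joint arm with a two-finger parallel gripper is mounted at the origin on the work surface. World frame = base frame: x ahead of the robot, y to its left, z up, the work surface at z = 0. Lengths are in m, angles in rad, forces in N, time in s.
With the tool pointing down it reaches from about 0.425 to 0.975 m from the base axis. Payload 16.7 kg.
Tool frame: the origin (TCP) lies between the finger pads; the fingertips stand ctrl.tcp_to_tips ahead of it and the grasp point (between the pads) is the TCP (ctrl.tcp_to_tips is the distance from the TCP to the fingertips, in m); z points along the fingers, y is the line along which they close (so a half turn about z gives the same grasp; the last joint's range is limited). The gripper opens to 85 mm and grips with 20 to 120 N. Pads are 22 mm wide; open, the fingers measure 114 mm over their backs; the gripper's body (76 mm by 85 mm) begins 54 mm behind the grasp point. The pads swing forward as they close: fully open they stand 13 mm farther back than shut.
Start: joints at [-0.149, 0.426, 0.074, 1.606, -0.034, 1.111, -0.067], TCP at [0.675, -0, 0.25] pointing down, gripper open.
Joint ranges: [-2.85, 2.85], [-0.5, 2.14], [-1.23, 1.37], [0.21, 2.46], [-1.02, 4.16], [0.16, 2.05], [-2.73, 2.73]. Speed limits (rad/s): [1.89, 1.89, 2.39, 2.39, 3.01, 3.01, 3.01].

## Interface

Orientations are given as a unit quaternion [w, x, y, z].
In Python, from plant import ctrl, optics, workorder gives the robot as it stands.
- The arm moves only by the shell command python3 -m creep 'ROWS' [OPENING]. ROWS is JSON, a list that holds one entry, the list of rows, each a list of 6 numbers: the shift along the tool's x, y, z each as a share of 0.03 m, from -1 to 1, then the turn, a rotation vector about the tool's x, y, z each as a share of 4 degrees, from -1 to 1. In form: [[[x, y, z, wx, wy, wz], ...]]. A call has 1 to 12 rows; each row shifts and turns the commanded pose from where the row before left it, along the tool's axes as they then stand; what a row does not reach is not made up. A row lasts 1/8 s, in which the tool goes at most 62.5 mm and 10.7 degrees, less where a joint would pass 70% of its speed; a pose out of reach is approached as far as the arm can. A call with a number of a shift or a turn outside -1 to 1 is refused whole. A call with a gripper value outside its range is refused whole. OPENING is the closure, from 0 (fully open) to 1 (shut), set as the call begins (- or left out, the last holds). The fingers move at their own pace and stop on an object; the grip force is fixed at half the most. Time passes only in rows, so rows that do not move let the fingers close. It gives the time, the measured TCP pose, the force, the opening and the grip force at its end, in the units of the state.
- ctrl.sense(): the state, without advancing time (a new reading comes with each control period).
- optics.read_camera(name): name is "scene" or "side" or "wrist"; returns a dict with "image" (384x512x3 uint8, red, green, blue), "depth" (384x512 float32, m along the optical axis (not along the pixel's ray), 0 where there is no reading), "fx", "fy", "cx", "cy" (pixels), "dist_coeffs" ([k1, k2, p1, p2, k3] as OpenCV has them; the pictures are not rectified), "R" (3x3) and "t" (3): a world point X has camera coordinates R X + t. Camera axes: x right, y down, z forward; pixel columns grow to the right and rows downward; lengths in m; the calibration is good to about 2 mm. A picture is of the moment at which its call begins.
- workorder.finish_job(): hands the job in; it is judged then, once.
The state is a dict: "clock": time; "joint_positions": joint angles; "joint_velocities": joint speeds; "tau": joint torques, N m; "position": TCP position; "eef_rot": TCP orientation; "contact_force": force on the tool from outside, world axes, zero at the start; "ft_torque": the same for the moment, N m; "finger_gap": finger opening in m; "finger_force": force on a finger pad.
Only numpy, scipy, OpenCV 4.12 (cv2) and the standard library are available. Lean on these libraries where they do the work, as an engineer would, in place of code of your own. Each camera call takes 0.05 s, during which the arm holds its last target. There are 200 camera calls.

## Task

Work down the pile of pin trays: lift off the lid and put it down on the bench, and push a headed pin fully home, head against the near face, through every fork joint standing in the jig, using up the pins of the upper tray first. Lift the emptied upper tray off the pile and stack it, properly nested, on the lone empty tray at the other side; leave spare pins in the lower tray and put the lid back on that tray, properly seated. Leave the tin, the wrench and the orange bin alone.

Things in the scene. Friction and masses are not known exactly. Their poses are not given: they have to be found in the camera images.
- pin1: Steel hinge pin, 0.136 kg: round shank 16 mm thick, 70 mm long, with a fully rounded nose; hexagonal head 8 mm thick, 28 mm over corners, 24 over flats. Origin on the axis at the head's underside (where it meets the shank); x runs along the shank, head to nose. Centre of mass at x = 23 mm. Starts in the upper loaded tray (trayA), pocket at y = -38 mm.
- pin2: Hinge pin, the same as pin1 (origin at the head's underside, x towards the nose). Starts in the upper loaded tray (trayA), pocket at y = +38 mm. Let go when less than about 50 mm into a joint, a pin sags by a few degrees, head down; pushed on its head it levels and slides home with a few newtons.
- pin3: Hinge pin, the same as pin1 (origin at the head's underside, x towards the nose). Starts in the lower loaded tray (trayB), pocket at y = -38 mm.
- pin4: Hinge pin, the same as pin1 (origin at the head's underside, x towards the nose). Starts in the lower loaded tray (trayB), pocket at y = +38 mm.
- trayA: Upper loaded tray, stacked on trayB under the lid. Blue plastic, 0.28 kg, outside 106 (x) by 150 (y) by 50 (z) mm, walls 4 mm, inner floor 10 mm above the origin (centre of its underside, z up). Its 6 mm foot, set in, drops into the rim of the tray below with 3 mm play each side; a stacked tray or lid then stands 44 mm higher, origin to origin.
- trayA_web (a point): Top middle of trayA's central web, 40 mm above the tray's origin (same axes): a solid wall to carry the tray by, 10 mm thick (y), 50 long (x), 30 high, up from the inner floor. It parts the tray into two pockets 66 mm wide (y), centred at y = -38 and +38 mm; with the pins gone there is room for a finger each side of the web.
- trayB: Lower loaded tray, on the bench, same make as trayA. Each pocket of trayA and trayB holds a pin lying level along the tray's x on two pairs of small pips: shank axis 26 mm above the tray's origin, nose to +x, head's underside at x = -31 mm. The pips are narrower than the shank, so it is free on both sides all along, 16 mm from axis to floor.
- trayC: Lone empty tray, same make as trayA (origin at the centre of its underside), on the bench: the start of the empties pile. It stands on the other side of the bench from the loaded pile; which side is which varies.
- lid: White plastic tray lid, 0.16 kg, 106 (x) by 150 (y) mm, on top of the loaded pile. From the origin (centre of its underside) upwards: a 6 mm foot with the same 3 mm play as the trays', a 5 mm plate, and a solid upright grip bar in the middle, 60 mm long (x), 14 thick (y), from 11 to 38 mm high. The bench between the two trays, before the jig, is free for it.
- joint1_mouth (a point): Hole mouth of fork joint 1 (None if its station is empty), centre, on the face towards the robot; x runs into the hole, z up. Two steel eyes, 42 mm wide, 13 thick, a link arm's eye between; holes in line, 19 mm, level, 52 mm deep in all. Mouth 60 mm above the bench, 45 above the jig plate, which juts out 39 mm before the face.
- joint2_mouth (a point): Hole mouth of fork joint 2, the same as joint 1 (None if absent). A joint's round top is 21 mm above the hole's axis; its link arm lies level to its +y, 77 mm long, 22 high. The stations stand in a row 100 mm apart along y, number 1 at the -y end. A joint weighs 1.05 kg and stands loose in a nest of strips with 1 mm play, a stop behind it.
- joint3_mouth (a point): Hole mouth of fork joint 3, the same as joint 1 (None if absent).
- joint4_mouth (a point): Hole mouth of fork joint 4, the same as joint 1 (None if absent).
- tin: Bystander, to be left alone: flat round blue tin, 96 mm in diameter, 40 mm high; origin at the centre of its underside.
- wrench: Bystander, to be left alone: open wrench 190 mm long lying on the bench; origin at the middle of its underside.
- bin: Bystander, to be left alone: orange open bin of small black parts, 160 by 120 by 75 mm; origin at the centre of its underside.
There are look-alikes about, which are no part of the job. What is shaped like the part that bears joint4_mouth but blue is not meant.

How it is judged:
By the outcome, as a careful person would: the job done as asked, in the order asked, and still so for the second after the job is handed in, with the robot touching nothing.
Of joint1, joint2, joint3, joint4 only 2 to 4 are there at a start; the rules pass over those that are not, and their reading is None.
At some moment in a run one of trayC, lid may be knocked a few centimetres aside while the robot is not near it.
Once in a run the grip may slacken for a moment while it holds something.
It also fails if it takes over 210 s, if anything falls off the work surface, if the arm or the gripper's body presses on something with over 40 N, if the wrist force passes 120 N, or if a joint passes its speed limit or range.

## Working session

There is one attempt and no reset: what is moved stays moved. The work goes in short steps, Python scripts to look and compute and a shell command to move; the robot and the scene stay as the last step left them, time stands still between calls to the robot, and variables do not carry over. Pictures are saved under pics/ and viewed, at most 14 in all, crops included, and the job is handed in when it is done.

```bash
ls; mkdir -p pics
cat > h.py <<'E'
import numpy as np, cv2, json
from plant import ctrl, optics, workorder
def cam(n):
    c=optics.read_camera(n); np.savez('%s.npz'%n,**c); return c
def pts(c):
    h,w=c['depth'].shape; K=np.array([[c['fx'],0,c['cx']],[0,c['fy'],c['cy']],[0,0,1.]])
    u,v=np.meshgrid(np.arange(w),np.arange(h))
    p=cv2.undistortPoints(np.stack([u,v],-1).reshape(-1,1,2).astype(np.float64),K,np.array(c['dist_coeffs'],float)).reshape(h,w,2)
    d=c['depth'].astype(float); P=np.dstack([p*d[...,None],d]); X=(P-c['t'])@c['R']
    X[d==0]=np.nan; return X
def save(c,n): cv2.imwrite('pics/'+n,c['image'][...,::-1])
E
python3 - <<'E'
from h import *
s=ctrl.sense(); print({k:np.round(v,4) for k,v in s.items()}, ctrl.tcp_to_tips)
a=cam('scene'); b=cam('side'); w=cam('wrist')
for c in (a,b,w): print(c['R'].round(3).tolist(),c['t'],c['fx'])
save(a,'scene0.png');save(b,'side0.png')
E
```

```text
pics
{'clock': np.float64(0.0), 'joint_positions': array([-0.1495,  0.4267,  0.0739,  1.6066, -0.0341,  1.1108, -0.0671]), 'joint_velocities': array([ 0.0022, -0.    , -0.0004, -0.0009,  0.0006,  0.0006, -0.0009]), 'tau': array([ 7.00000e-04, -9.49842e+01,  3.76240e+00, -4.63524e+01,
        1.94000e-02,  1.01000e-02,  0.00000e+00]), 'position': array([ 0.6746, -0.    ,  0.2496]), 'eef_rot': array([-4.000e-04,  7.071e-01,  7.071e-01, -5.000e-04]), 'contact_force': array([ 0.1712, -0.6968, -0.7756]), 'ft_torque': array([ 0.0138,  0.0238, -0.0252]), 'finger_force': np.float64(0.0), 'finger_gap': np.float64(0.0851)} 0.019
[[-0.267, 0.963, -0.02], [0.635, 0.16, -0.756], [-0.725, -0.215, -0.654]] [ 0.14947852 -0.22997281  1.57605271] 406.2377810323112
[[0.981, -0.195, -0.005], [-0.117, -0.567, -0.815], [0.157, 0.8, -0.579]] [-0.43550145  0.12130881  1.36766179] 393.30834132119344
[[1.0, 0.0, -0.002], [0.001, -0.965, 0.261], [-0.002, -0.261, -0.965]] [-0.67517416 -0.03458004  0.37778761] 325.4715696928463
```

View pics/scene0.png

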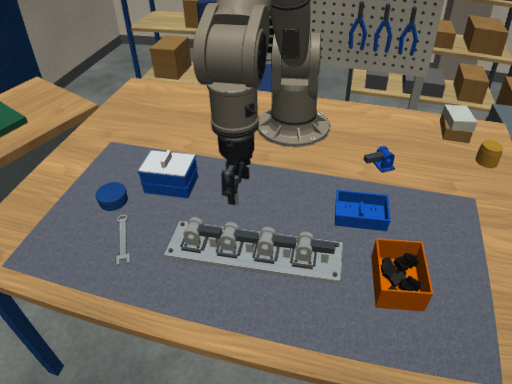

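View pics/side0.png

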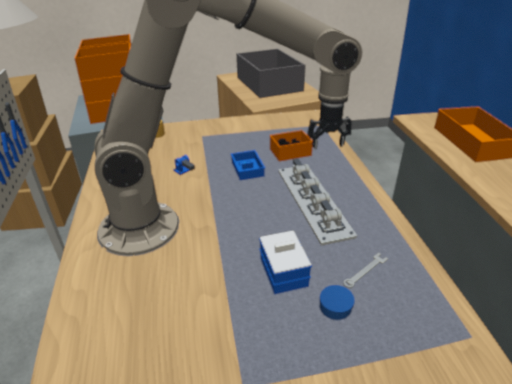

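The pile with the white lid is at scene (168,172), i.e. at -y. The empty tray C is at (362,210), four joints stand in the jig at (192..304, 235..250), and the blue look-alike fork is at (380,160). Next I measure.

```bash
cat >> h.py <<'E'
def hsv(c): return cv2.cvtColor(c['image'],cv2.COLOR_RGB2HSV)
def rect(P):
    (c,s,a)=cv2.minAreaRect(P[:,:2].astype(np.float32)*1000); return np.round(c,1),np.round(s,1),round(a,1)
def comps(c,m,X,minn=25):
    n,l,st,ce=cv2.connectedComponentsWithStats(m.astype(np.uint8))
    for i in range(1,n):
        if st[i,4]>=minn:
            P=X[l==i]; P=P[~np.isnan(P).any(1)]
            if len(P)>10: yield ce[i].round(0),P
E
python3 - <<'E'
from h import *
for n in ('scene','side'):
    c=np.load(n+'.npz'); c={k:c[k] for k in c}; X=pts(c); H=hsv(c); z=X[...,2]
    ws=(X[...,0]>0.35)&(X[...,0]<1.05)&(abs(X[...,1])<0.6)
    print(n)
    for name,m in (('white',ws&(H[...,1]<40)&(H[...,2]>190)&(z>.09)&(z<.16)),('grip',ws&(H[...,1]<60)&(z>.116)&(z<.14)&(X[...,1]<-.15)),('blue',ws&(H[...,0]>100)&(H[...,0]<130)&(H[...,1]>150)&(z>.02)&(z<.12)),
       ('jointtops',ws&(z>.072)&(z<.09)&(H[...,1]<90)),('plate',ws&(z>.011)&(z<.02)&(H[...,1]<90)&(H[...,2]>120)),('bench',ws&(z<.005)&(z>-.02))):
        for ce,P in comps(c,m,X):
            print(name,ce,len(P),'rect',*rect(P),'z',np.percentile(P[:,2],[5,50,95]).round(4),'x',np.percentile(P[:,0],[2,98]).round(4),'y',np.percentile(P[:,1],[2,98]).round(4))
E
```

```text
scene
white [167. 162.] 848 rect [ 446.5 -310. ] [107.7 148. ] 5.4 z [0.0946 0.0972 0.1215] x [0.3989 0.4982] y [-0.3803 -0.2397]
grip [165. 157.] 75 rect [ 451.8 -309.4] [58.9 15. ] 2.7 z [0.1165 0.1234 0.1264] x [0.4236 0.4799] y [-0.3164 -0.3011]
blue [170. 181.] 1021 rect [ 483.4 -282.5] [ 89.6 184.2] 39.0 z [0.0237 0.0583 0.0919] x [0.4063 0.5096] y [-0.3751 -0.2301]
blue [111. 194.] 556 rect [ 562.4 -461.3] [94.7 91. ] 10.1 z [0.0249 0.0388 0.0422] x [0.5222 0.6084] y [-0.5024 -0.4179]
blue [363. 209.] 1077 rect [440.6 292.3] [113.8 153.9] 5.8 z [0.0221 0.0388 0.051 ] x [0.3828 0.4992] y [0.2183 0.3691]
jointtops [193. 225.] 166 rect [ 659.5 -140.2] [53.4 34.6] 5.6 z [0.0727 0.077  0.0813] x [0.6337 0.6845] y [-0.1564 -0.1245]
jointtops [229. 230.] 162 rect [651.3 -41. ] [54.1 31.9] 5.7 z [0.0728 0.0768 0.0814] x [0.6266 0.6774] y [-0.0548 -0.0254]
jointtops [266. 235.] 187 rect [643.6  57.8] [55.7 35.6] 4.1 z [0.0724 0.0772 0.082 ] x [0.619  0.6702] y [0.0419 0.0722]
jointtops [305. 240.] 200 rect [636.2 158.9] [56.6 34.8] 6.7 z [0.0727 0.0766 0.0807] x [0.611  0.6628] y [0.14
[... 1506 characters left out ...]
 658.5 -141.9] [52.1 43.1] 12.1 z [0.0727 0.0768 0.0819] x [0.634  0.6854] y [-0.1608 -0.125 ]
plate [315. 212.] 1028 rect [645.1  21.7] [132.7 479.8] 5.1 z [0.0123 0.0153 0.0185] x [0.5723 0.7227] y [-0.2132  0.242 ]
plate [311. 174.] 29 rect [691.2 193.1] [17.2 63.8] 1.6 z [0.0141 0.0161 0.019 ] x [0.6835 0.6997] y [0.1616 0.2201]
plate [321. 188.] 34 rect [698.4  84.4] [18.6 67.4] 3.8 z [0.0124 0.0157 0.0185] x [0.6912 0.708 ] y [0.0524 0.1145]
plate [332. 204.] 39 rect [706.5 -23.4] [16.6 66.2] 0.6 z [0.0135 0.0155 0.0182] x [0.6998 0.7149] y [-0.0542  0.0046]
bench [340. 259.] 27575 rect [651.4  -0. ] [1200.   602.7] 90.0 z [-0.0024  0.0008  0.0039] x [0.358  0.9382] y [-0.5924  0.4925]
```

```bash
R='[-0.86,-0.63,-0.15,0,0,0]'; python3 -m creep '[[[-0.86,-0.63,-0.15,0,0,0],[-0.86,-0.63,-0.15,0,0,0],[-0.86,-0.63,-0.15,0,0,0],[-0.86,-0.63,-0.15,0,0,0],[-0.86,-0.63,-0.15,0,0,0],[-0.86,-0.63,-0.15,0,0,0],[-0.86,-0.63,-0.15,0,0,0],[-0.86,-0.63,-0.15,0,0,0],[-0.86,-0.63,-0.15,0,0,0],[-0.86,-0.63,-0.15,0,0,0],[-0.86,-0.63,-0.15,0,0,0],[-0.86,-0.63,-0.15,0,0,0]]]' 0.4
python3 -m creep '[[[0,0,0,0,0,-1],[0,0,0,0,0,-1],[0,0,0,0,0,-1],[0,0,0,0,0,-1],[0,0,0,0,0,-1],[0,0,0,0,0,-1],[0,0,0,0,0,-1],[0,0,0,0,0,-1],[0,0,0,0,0,-1],[0,0,0,0,0,-1],[0,0,0,0,0,-1],[0,0,0,0,0,-1]]]'
python3 -m creep '[[[0,0,0,0,0,-1],[0,0,0,0,0,-1],[0,0,0,0,0,-1],[0,0,0,0,0,-1],[0,0,0,0,0,-1],[0,0,0,0,0,-1],[0,0,0,0,0,-1],[0,0,0,0,0,-1],[0,0,0,0,0,-1],[0,0,0,0,0,-1],[0,0,0,0,0,-1],[0,0,0,0,0,-0.6]]]'
cat >> h.py <<'E'
from scipy.spatial.transform import Rotation as Ro
def tool(s=None):
    s=s or ctrl.sense(); q=np.array(s['eef_rot']); return Ro.from_quat(q[[1,2,3,0]]).as_matrix(), np.array(s['position'])
def go(target,yaw=None):
    """units of 30mm / 4deg in present tool axes to reach world target; yaw = wanted heading (deg) of -tool x"""
    R,p=tool(); d=R.T@(np.array(target)-p)/0.03
    h=np.degrees(np.arctan2(-R[1,0],-R[0,0])); print('pos',p.round(4),'yaw',round(h,2),'tilt',R[2].round(4),'units',d.round(3))
    if yaw is not None: print('turn wz units',round((h-yaw)/4,3))
E
python3 - <<'E'
from h import *
s=ctrl.sense(); print(s['clock'],s['joint_positions'].round(3),s['finger_gap'])
go([0.45,-0.311,0.3],4.5)
c=cam('wrist'); save(c,'w1.png'); X=pts(c); H=hsv(c); z=X[...,2]
for lo,hi in ((.09,.105),(.118,.135)):
    for ce,P in comps(c,(H[...,1]<70)&(H[...,2]>120)&(z>lo)&(z<hi),X,200): print(ce,len(P),*rect(P),P[:,2].mean())
E
```

```text
clock: 1.65
position: [0.4473, -0.3103, 0.3043]
eef_rot: [-0.0, 0.707, 0.707, -0.0]
contact_force: [0.0, -0.8, 0.7]
finger_gap: 0.0513
finger_force: 0.0
clock: 3.15
position: [0.448, -0.3095, 0.3041]
eef_rot: [-0.0, 0.357, 0.934, 0.0]
contact_force: [-0.1, -0.5, -0.7]
finger_gap: 0.0516
finger_force: 0.0
clock: 4.65
position: [0.448, -0.3096, 0.3041]
eef_rot: [-0.0, -0.039, 0.999, 0.0]
contact_force: [-0.5, 0.0, -0.1]
finger_gap: 0.0515
finger_force: 0.0
4.65 [ 0.417  0.166  0.079  1.838 -0.014  1.139  2.15 ] 0.05154196225883541
pos [ 0.448  -0.3096  0.3041] yaw 4.5 tilt [ 3.e-04  2.e-04 -1.e+00] units [-0.062 -0.053  0.138]
turn wz units 0.0
[247. 167.] 13828 [ 451.4 -311.2] [108.2 151.6] 4.7 0.09798663124225068
[246. 174.] 857 [ 450.  -312.2] [58.8 13.3] 4.7 0.12472257539365139
```

View pics/w1.png

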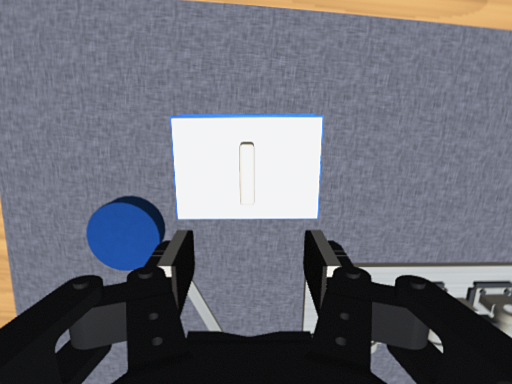

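The wrist image shows the lid at (247,167) with the grip bar at (247,174), lying squarely in line with the fingers. Measured lid centre is (450.5,-311.7), yaw 4.6°, with the plate at z 0.098 as expected. Grasping the lid.

Run:
```python
from h import *
go([0.4505,-0.3117,0.121],4.6)
```

```text
pos [ 0.448  -0.3096  0.3041] yaw 4.61 tilt [ 3.e-04  2.e-04 -1.e+00] units [-0.079 -0.079  6.105]
turn wz units 0.002
```

```bash
python3 -m creep '[[[-0.08,-0.08,0.5,0,0,0],[0,0,1,0,0,0],[0,0,1,0,0,0],[0,0,1,0,0,0],[0,0,1,0,0,0],[0,0,0.8,0,0,0],[0,0,0.5,0,0,0],[0,0,0.3,0,0,0],[0,0,0,0,0,0]]]'
python3 -m creep '[[[0,0,0,0,0,0],[0,0,0,0,0,0],[0,0,0,0,0,0],[0,0,0,0,0,0],[0,0,0,0,0,0],[0,0,0,0,0,0]]]' 1
python3 -m creep '[[[0,0,-0.3,0,0,0],[0,0,-0.5,0,0,0],[0,0,-0.8,0,0,0],[0,0,-0.8,0,0,0],[0,0,0,0,0,0]]]'
python3 - <<'E'
from h import *
go([0.478,0.02,0.16],4.6)
E
```

```text
clock: 5.82
position: [0.4506, -0.3118, 0.121]
eef_rot: [-0.0, -0.038, 0.999, 0.0]
contact_force: [0.0, 0.2, 0.4]
finger_gap: 0.0512
finger_force: 0.0
clock: 6.58
position: [0.4511, -0.3121, 0.1221]
eef_rot: [0.001, -0.038, 0.999, -0.0]
contact_force: [-1.2, 1.0, 6.1]
finger_gap: 0.013
finger_force: 58.8
clock: 7.2
position: [0.4516, -0.3124, 0.1958]
eef_rot: [0.002, -0.038, 0.999, -0.001]
contact_force: [0.4, 0.8, -1.3]
finger_gap: 0.013
finger_force: 58.7
pos [ 0.4516 -0.3124  0.1958] yaw 4.39 tilt [-0.0033 -0.002  -1.    ] units [-1.72  10.982  1.178]
turn wz units -0.053
```

```bash
python3 -m creep '[[[-0.1,0.6,0,0,0,0],[-0.15,0.9,0,0,0,0],[-0.16,1,0,0,0,0],[-0.16,1,0,0,0,0],[-0.16,1,0,0,0,0],[-0.16,1,0,0,0,0],[-0.16,1,0,0,0,0],[-0.16,1,0,0,0,0],[-0.16,1,0,0,0,0],[-0.16,1,0,0,0,0],[-0.15,0.9,0,0,0,0],[-0.1,0.58,0.3,0,0,0]]]'
python3 -m creep '[[[0,0,0.7,0,0,0],[0,0,1,0,0,0],[0,0,1,0,0,0],[0,0,1,0,0,0],[0,0,0.7,0,0,0],[0,0,0.3,0,0,0],[0,0,0.2,0,0,0],[0,0,0.1,0,0,0],[0,0,0,0,0,0]]]'
```

```text
clock: 8.7
position: [0.4782, 0.0229, 0.1841]
eef_rot: [-0.0, -0.039, 0.999, 0.0]
contact_force: [0.3, -0.8, -1.4]
finger_gap: 0.0127
finger_force: 58.7
clock: 9.82
position: [0.4789, 0.0207, 0.0346]
eef_rot: [0.0, -0.038, 0.999, 0.0]
contact_force: [-0.2, 0.2, -1.8]
finger_gap: 0.0127
finger_force: 58.7
```

```bash
python3 -m creep '[[[0,0,0.03,0,0,0],[0,0,0.02,0,0,0],[0,0,0,0,0,0]]]'
python3 -m creep '[[[0,0,0,0,0,0],[0,0,0,0,0,0],[0,0,0,0,0,0],[0,0,-0.3,0,0,0],[0,0,-0.8,0,0,0],[0,0,-1,0,0,0],[0,0,-1,0,0,0],[0,0,-1,0,0,0],[0,0,-1,0,0,0],[0,0,-1,0,0,0]]]' 0.4
python3 -m creep '[[[0.16,-1,0,0,0,0],[0.16,-1,0,0,0,0],[0.16,-1,0,0,0,0],[0.16,-1,0,0,0,0],[0.16,-1,0,0,0,0],[0.16,-1,0,0,0,0],[0.16,-1,0,0,0,0],[0.16,-1,0,0,0,0],[0.16,-1,0,0,0,0],[0.16,-1,0,0,0,0],[0.1,-0.5,0,0,0,0],[0,0,0,0,0,0]]]' 0.65
cat >> h.py <<'E'
def pinmeas(c,zax,tag):
    X=pts(c);H=hsv(c);z=X[...,2]
    m=(H[...,1]<80)&(z>zax-.002)&(z<zax+.016)&(X[...,0]<.53)&(X[...,0]>.37)
    for ce,P in comps(c,m,X,60):
        print(tag,ce,len(P),*rect(P),'z',np.percentile(P[:,2],[5,50,95]).round(4))
E
python3 - <<'E'
from h import *
go([0.45,-0.3117,0.23],4.6); s=ctrl.sense(); print(s['joint_positions'].round(2),s['finger_gap'])
c=cam('wrist'); save(c,'w2.png'); pinmeas(c,.07,'w')
X=pts(c);H=hsv(c);z=X[...,2]
for ce,P in comps(c,(H[...,0]>100)&(H[...,0]<130)&(H[...,1]>150)&(z>.088)&(z<.1),X,200): print('rim',ce,len(P),*rect(P),P[:,2].mean())
E
```

```text
clock: 10.2
position: [0.479, 0.0207, 0.0341]
eef_rot: [0.0, -0.038, 0.999, -0.0]
contact_force: [-7.0, 0.2, 26.5]
finger_gap: 0.0128
finger_force: 62.7
clock: 11.45
position: [0.4785, 0.0207, 0.2175]
eef_rot: [0.0, -0.038, 0.999, 0.0]
contact_force: [-0.6, -0.4, -0.1]
finger_gap: 0.0516
finger_force: 0.0
clock: 12.95
position: [0.4517, -0.2976, 0.2159]
eef_rot: [-0.0, -0.038, 0.999, 0.0]
contact_force: [0.1, 0.9, 0.7]
finger_gap: 0.0297
finger_force: 0.0
pos [ 0.4517 -0.2976  0.2159] yaw 4.32 tilt [ 1.e-04  1.e-04 -1.e+00] units [ 0.093 -0.464 -0.47 ]
turn wz units -0.07
[ 0.39  0.24  0.09  1.95 -0.03  0.95  2.13] 0.029666167762413754
w [188. 173.] 1710 [ 452.5 -349.4] [76.7 23.8] 4.8 z [0.0709 0.0758 0.0805]
w [278. 172.] 1707 [ 446.5 -273.9] [77.2 23.4] 5.1 z [0.0722 0.0759 0.0809]
rim [323. 172.] 1482 [ 445.4 -250. ] [109.5  30.8] 5.1 0.09236005930239911
rim [161. 164.] 2497 [ 453.1 -338.6] [110.1 100.4] 4.1 0.09258304980882369
rim [249. 245.] 565 [ 500.6 -294.3] [ 6.5 52.3] 4.5 0.09236587501285598
```

View pics/w2.png

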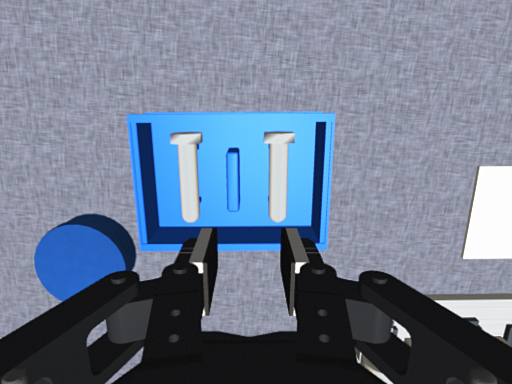

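The image shows trayA open with both pins, at (188,173) and (278,172), heads towards the robot. Their heights and lengths check out (77 mm, shank top about 78 mm). Taking pin2 first.

Run:
```python
from h import *
go([0.4286,-0.2753,0.0745],4.6)
```

```text
pos [ 0.452  -0.2966  0.2158] yaw 4.39 tilt [ 1.e-04  5.e-04 -1.e+00] units [0.723 0.767 4.712]
turn wz units -0.052
```

```bash
python3 -m creep '[[[0.3,0.3,0,0,0,-0.05],[0.42,0.47,0.5,0,0,0],[0,0,1,0,0,0],[0,0,1,0,0,0],[0,0,0,0,0,0],[0,0,0,0,0,0]]]' 0.695
python3 - <<'E'
from h import *
go([0.4286,-0.2753,0.0745],4.6); print(ctrl.sense()['finger_gap'])
E
```

```text
clock: 13.75
position: [0.429, -0.2755, 0.1419]
eef_rot: [0.0, -0.04, 0.999, -0.0]
contact_force: [-0.2, 0.1, 0.1]
finger_gap: 0.0264
finger_force: 0.0
pos [ 0.429  -0.2755  0.1419] yaw 4.64 tilt [-6.e-04 -2.e-04 -1.e+00] units [0.013 0.009 2.245]
turn wz units 0.009
0.026382149590967074
```

```bash
python3 -m creep '[[[0,0,0.6,0,0,0],[0,0,0.7,0,0,0],[0,0,0.5,0,0,0],[0,0,0.3,0,0,0],[0,0,0.14,0,0,0],[0,0,0,0,0,0]]]'
python3 -m creep '[[[0,0,0,0,0,0],[0,0,0,0,0,0],[0,0,0,0,0,0],[0,0,0,0,0,0]]]' 1
python3 -m creep '[[[0,0,-0.2,0,0,0],[0,0,-0.4,0,0,0],[0,0,-0.8,0,0,0],[0,0,-1,0,0,0],[0,0,-1,0,0,0],[0,0,0,0,0,0]]]'
python3 - <<'E'
from h import *
go([0.57,-0.148,0.17],4.6); print(ctrl.sense()['finger_gap'])
E
```

```text
clock: 14.5
position: [0.4287, -0.276, 0.0737]
eef_rot: [0.0, -0.04, 0.999, -0.0]
contact_force: [0.3, 0.6, 0.9]
finger_gap: 0.0259
finger_force: 0.0
clock: 15.0
position: [0.4288, -0.2759, 0.0738]
eef_rot: [0.0, -0.04, 0.999, 0.0]
contact_force: [-1.1, 3.2, 5.3]
finger_gap: 0.0136
finger_force: 58.9
clock: 15.75
position: [0.4297, -0.2767, 0.1783]
eef_rot: [0.002, -0.04, 0.999, -0.001]
contact_force: [-1.0, 0.6, -2.1]
finger_gap: 0.0139
finger_force: 58.5
pos [ 0.4297 -0.2767  0.1783] yaw 4.58 tilt [-0.0038 -0.0023 -1.    ] units [-5.003  3.905  0.287]
turn wz units -0.006
0.013856171619496331
```

```bash
python3 -m creep '[[[-0.5,0,-0.3,0,0,0],[-0.9,0.0,-0.3,0,0,0],[-0.9,0,-0.2,0,0,0],[-0.9,0,0,0,0,0],[-0.7,0,0,0,0,0],[0,0,0,0,0,0]]]'
python3 - <<'E'
from h import *
go([0.57,-0.148,0.17],4.6); print(ctrl.sense()['finger_gap'])
c=cam('wrist'); im=c['image'][...,::-1]; cv2.imwrite('pics/w3.png',im[150:,:].repeat(1,0)); 
X=pts(c);z=X[...,2];H=hsv(c)
m=(z>.072)&(z<.09)&(X[...,0]>.6)&(H[...,1]<90)
for ce,P in comps(c,m,X,60): print('top',ce,len(P),*rect(P),'z',np.percentile(P[:,2],[5,50,95]).round(4))
E
```

```text
clock: 16.5
position: [0.547, -0.2655, 0.1987]
eef_rot: [-0.0, -0.041, 0.999, 0.0]
contact_force: [-0.0, -0.7, -1.3]
finger_gap: 0.0138
finger_force: 58.6
pos [ 0.547  -0.2655  0.1987] yaw 4.7 tilt [ 8.e-04  8.e-04 -1.e+00] units [-1.085  3.841  0.96 ]
turn wz units 0.025
0.013765237105614699
top [486. 313.] 1202 [649.1 -44.2] [48.2 32.7] 3.9 z [0.0729 0.0762 0.0798]
top [377. 330.] 317 [ 668.7 -138. ] [37.3 11.4] 56.5 z [0.0739 0.0761 0.078 ]
```

View pics/w3.png

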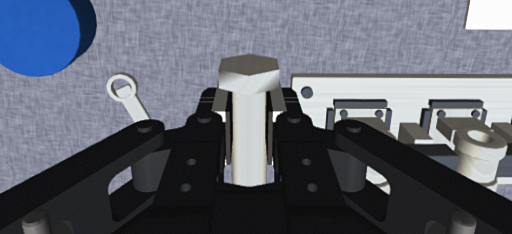

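The picture shows pin2 held level and centred at (248,120 in the crop), with joint 2's ring and hole at (478,140). Now fitting cylinders to the joint tops and planes to their faces for the mouths.

```bash
cat > mouths.py <<'E'
from h import *
from scipy.optimize import least_squares
a=np.radians(4.5); ex=np.array([np.cos(a),np.sin(a),0]); ey=np.array([-np.sin(a),np.cos(a),0])
j0=np.array([.659,-.1405,0]) 
for n in ('scene','side','wrist'):
    c=np.load(n+'.npz'); c={k:c[k] for k in c}; X=pts(c); H=hsv(c); P=X.reshape(-1,3); sat=H[...,1].reshape(-1)
    ok=~np.isnan(P).any(1)&(sat<90); P=P[ok]
    for k in range(4):
        ck=j0+ey*0.1*k; L=P-ck; x=L@ex; y=L@ey; z=L[:,2]
        m=(abs(x)<.024)&(abs(y)<.024)&(z>.066)&(z<.09)
        if m.sum()<25: continue
        f=lambda p:np.hypot(y[m]-p[0],z[m]-p[1])-.021
        r=least_squares(f,[0,.06],loss='soft_l1',f_scale=.001)
        m2=(x<.0)&(x>-.04)&(abs(y-r.x[0])<.018)&(z>.047)&(z<.078)
        h,e=np.histogram(x[m2],np.arange(-.04,.001,.001)); f0=e[h.argmax()] if m2.sum()>10 else np.nan
        mt=m&(abs(y-r.x[0])<.012); xr=np.percentile(x[mt],[1,99])
        c0=ck+ey*r.x[0]; print(n,k+1,m.sum(),'dy',(r.x[0]*1e3).round(1),'zax',(r.x[1]*1e3).round(1),'rms',(np.sqrt(np.mean(r.fun**2))*1e3).round(1),'face x hist',f0.round(4),'top x range',xr.round(4),'mouth(x=-26)',((c0-ex*.026)[:2]*1e3).round(1))
E
python3 mouths.py
```

```text
scene 1 205 dy 0.8 zax 57.6 rms 2.4 face x hist -0.016 top x range [-0.0229  0.0237] mouth(x=-26) [ 633.  -141.7]
scene 2 214 dy -0.2 zax 57.6 rms 2.6 face x hist -0.015 top x range [-0.0236  0.0237] mouth(x=-26) [625.2 -43. ]
scene 3 216 dy -1.0 zax 57.8 rms 2.4 face x hist -0.015 top x range [-0.0236  0.0237] mouth(x=-26) [617.5  55.8]
scene 4 222 dy -0.5 zax 57.9 rms 2.3 face x hist -0.013 top x range [-0.0225  0.0235] mouth(x=-26) [609.6 156. ]
side 1 121 dy -1.4 zax 58.8 rms 2.9 face x hist -0.026 top x range [-0.023   0.0237] mouth(x=-26) [ 633.2 -143.9]
side 2 108 dy -0.4 zax 59.2 rms 2.8 face x hist -0.025 top x range [-0.0239  0.0221] mouth(x=-26) [625.3 -43.2]
side 3 89 dy -1.3 zax 59.5 rms 3.1 face x hist -0.026 top x range [-0.0232  0.0238] mouth(x=-26) [617.5  55.5]
side 4 79 dy -1.4 zax 58.3 rms 3.6 face x hist -0.025 top x range [-0.0239  0.022 ] mouth(x=-26) [609.7 155.1]
wrist 1 318 dy -0.2 zax 56.0 rms 1.1 face x hist -0.025 top x range [-0.0035  0.0214] mouth(x=-26) [ 633.1 -142.8]
wrist 2 1634 dy -0.3 zax 57.2 rms 2.0 face x hist -0.025 top x range [-0.0237  0.0172] mouth(x=-26) [625.3 -43.1]
```

```bash
cat >> h.py <<'E'
A=np.radians(4.5); EX=np.array([np.cos(A),np.sin(A),0]); EY=np.array([-np.sin(A),np.cos(A),0])
M={1:np.array([.633,-.1428,.06]),2:np.array([.6253,-.0431,.06]),3:np.array([.6175,.0557,.06]),4:np.array([.6097,.1556,.06])}
def rel(k):
    R,p=tool(); d=p-M[k]; s=ctrl.sense(); print('rel mouth mm: x',(d@EX*1e3).round(1),'y',(d@EY*1e3).round(1),'z',(d[2]*1e3).round(1),'F(x,y,z)',[(np.array(s['contact_force'])@v).round(1) for v in (EX,EY,np.array([0,0,1]))],'gap',s['finger_gap'].round(4),'t',s['clock'])
E
python3 - <<'E'
from h import *
go(M[1]-EX*.067+[0,0,.0038],4.5)
E
```

```text
pos [ 0.5458 -0.266   0.1987] yaw 4.65 tilt [ 1.4e-03  7.0e-04 -1.0e+00] units [-1.003  3.86   4.499]
turn wz units 0.038
```

```bash
python3 -m creep '[[[-0.2,0.7,0.3,0,0,0.04],[-0.3,1,0.5,0,0,0],[-0.3,1,0.5,0,0,0],[-0.2,0.86,0.7,0,0,0],[0,0.3,0.8,0,0,0],[0,0,0.8,0,0,0],[0,0,0.5,0,0,0],[0,0,0.3,0,0,0],[0,0,0.1,0,0,0],[0,0,0,0,0,0],[0,0,0,0,0,0]]]'
python3 - <<'E'
from h import *
rel(1); go(M[1]-EX*.067+[0,0,.0038],4.5)
E
```

```text
clock: 17.92
position: [0.5665, -0.1489, 0.0652]
eef_rot: [0.0, -0.039, 0.999, -0.0]
contact_force: [0.4, -0.2, -1.3]
finger_gap: 0.014
finger_force: 58.6Traceback (most recent call last):
  File "<stdin>", line 2, in <module>
  File "h.py", line 37, in rel
    R,p=tool(); d=p-M[k]; s=ctrl.sense(); print('rel mouth mm: x',(d@EX*1e3).round(1),'y',(d@EY*1e3).round(1),'z',(d[2]*1e3).round(1),'F(x,y,z)',[(np.array(s['contact_force'])@v).round(1) for v in (EX,EY,np.array([0,0,1]))],'gap',s['finger_gap'].round(4),'t',s['clock'])
                                                                                                                                                                                                                                      ^^^^^^^^^^^^^^^^^^^^^
AttributeError: 'float' object has no attribute 'round'
```

```bash
sed -i "s/s\['finger_gap'\].round(4)/round(float(s['finger_gap']),4)/" h.py
python3 -m creep '[[[0,0.03,0.045,0,0,0],[-0.3,0,0,0,0,0],[-0.3,0,0,0,0,0],[0,0,0,0,0,0]]]' >/dev/null; python3 -c "from h import *; rel(1)"
python3 -m creep '[[[-0.2,0,0,0,0,0],[-0.2,0,0,0,0,0],[0,0,0,0,0,0]]]' >/dev/null; python3 -c "from h import *; rel(1)"
```

```text
rel mouth mm: x -47.8 y 0.0 z 3.4 F(x,y,z) [np.float64(1.1), np.float64(-1.0), np.float64(-0.1)] gap 0.0144 t 18.425
rel mouth mm: x -36.3 y 0.0 z 3.4 F(x,y,z) [np.float64(1.3), np.float64(-2.6), np.float64(0.4)] gap 0.0138 t 18.8
```

```bash
python3 -m creep '[[[-0.25,0,0,0,0,0],[-0.25,0,0,0,0,0],[-0.2,0,0,0,0,0],[-0.08,0,0,0,0,0],[0,0,0,0,0,0]]]' >/dev/null; python3 -c "from h import *; rel(1)"
```

```text
rel mouth mm: x -13.0 y -0.2 z 3.4 F(x,y,z) [np.float64(-0.3), np.float64(-3.9), np.float64(2.5)] gap 0.0139 t 19.425
```

```bash
python3 -m creep '[[[0,0,0,0,0,0],[0,0,0,0,0,0],[0,0,0,0,0,0],[0.5,0,0,0,0,0],[0.7,0,0,0,0,0],[0.4,0,0,0,0,0],[0,0,0,0,0,0]]]' 0.45 >/dev/null; python3 -c "from h import *; rel(1)"
python3 -m creep '[[[0,0,0,0,0,0],[0,0,0,0,0,0],[0,0,0,0,0,0],[0,0,0,0,0,0],[-0.3,0,0,0,0,0],[-0.2,0,0,0,0,0],[0,0,0,0,0,0]]]' 1 >/dev/null; python3 -c "from h import *; rel(1)"
python3 -m creep '[[[-0.25,0,0,0,0,0],[-0.25,0,0,0,0,0],[0,0,0,0,0,0]]]' >/dev/null; python3 -c "from h import *; rel(1)"
```

```text
rel mouth mm: x -62.5 y 0.0 z 3.5 F(x,y,z) [np.float64(-0.2), np.float64(-1.2), np.float64(0.0)] gap 0.047 t 20.3
rel mouth mm: x -46.1 y 0.3 z 3.2 F(x,y,z) [np.float64(0.4), np.float64(0.1), np.float64(0.6)] gap 0.0 t 21.175
rel mouth mm: x -31.0 y 0.3 z 3.3 F(x,y,z) [np.float64(-0.5), np.float64(0.7), np.float64(0.0)] gap 0.0002 t 21.55
```

```bash
python3 -m creep '[[[-0.2,0,0,0,0,0],[-0.1,0,0,0,0,0],[0,0,0,0,0,0]]]' >/dev/null; python3 -c "from h import *; rel(1)"
python3 -m creep '[[[-0.06,0,0,0,0,0],[-0.03,0,0,0,0,0],[0,0,0,0,0,0]]]' >/dev/null; python3 -c "from h import *; rel(1)"
```

```text
rel mouth mm: x -22.4 y 0.2 z 3.2 F(x,y,z) [np.float64(-1.3), np.float64(0.3), np.float64(0.3)] gap -0.0003 t 21.925
rel mouth mm: x -19.9 y 0.1 z 3.3 F(x,y,z) [np.float64(0.1), np.float64(-0.3), np.float64(-0.8)] gap 0.0002 t 22.3
```

```bash
for i in 1 2 3; do python3 -m creep '[[[-0.05,0,0,0,0,0],[0,0,0,0,0,0]]]' >/dev/null; python3 -c "from h import *; rel(1)"; done
python3 - <<'E'
from h import *
c=cam('side'); im=c['image'][150:240,270:370][...,::-1]; cv2.imwrite('pics/s1.png',cv2.resize(im,None,fx=6,fy=6,interpolation=cv2.INTER_CUBIC))
E
```

```text
rel mouth mm: x -18.5 y 0.0 z 3.2 F(x,y,z) [np.float64(-1.2), np.float64(0.0), np.float64(0.4)] gap -0.0002 t 22.55
rel mouth mm: x -18.2 y -0.0 z 3.1 F(x,y,z) [np.float64(-7.5), np.float64(0.2), np.float64(5.8)] gap -0.0003 t 22.8
rel mouth mm: x -17.6 y -0.1 z 3.0 F(x,y,z) [np.float64(-13.9), np.float64(0.9), np.float64(9.6)] gap -0.0002 t 23.05
```

View pics/s1.png

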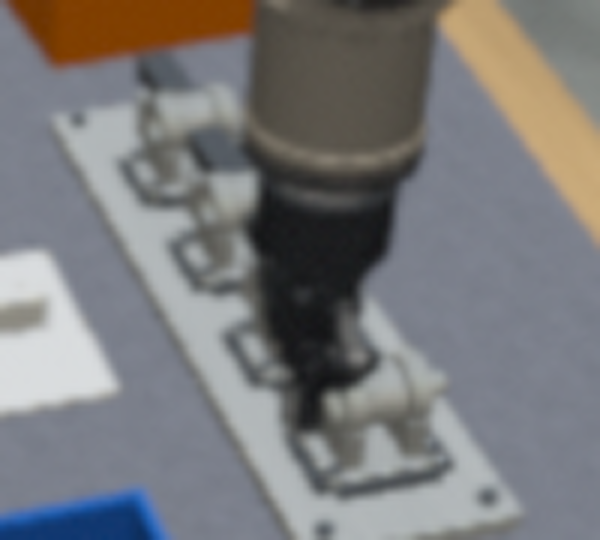

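The crop shows pin2's head against joint 1's face, under the fingers at (315,410), and its nose standing out behind at (435,380). It stopped at 14 N, at the expected depth, so it is home. Fetching pin1.

```bash
python3 -m creep '[[[0.5,0,0,0,0,0],[0.8,0,-0.3,0,0,0],[0.6,0,-0.8,0,0,0],[0.3,0,-1,0,0,0],[0,0,-1,0,0,0],[0,0,-1,0,0,0],[0,0,0,0,0,0]]]' 0.695 | head -2
python3 - <<'E'
from h import *
go([0.4348,-0.3508,0.14],4.6)
E
```

```text
clock: 23.98
position: [0.5526, -0.1493, 0.1886]
pos [ 0.5526 -0.1493  0.1886] yaw 4.43 tilt [-0.0044 -0.001  -1.    ] units [ 4.442 -6.393  1.606]
turn wz units -0.043
```

```bash
python3 -m creep '[[[0.4,-0.6,0,0,0,-0.04],[0.7,-1,0,0,0,0],[0.7,-1,0,0,0,0],[0.7,-1,0,0,0,0],[0.7,-1,0,0,0,0],[0.7,-1,0,0,0,0],[0.54,-0.79,0.6,0,0,0],[0,0,0.8,0,0,0],[0,0,0.2,0,0,0],[0,0,0,0,0,0]]]' 0.695 | head -2
python3 - <<'E'
from h import *
go([0.4348,-0.3508,0.074],4.6)
E
```

```text
clock: 25.22
position: [0.4343, -0.3503, 0.138]
pos [ 0.4343 -0.3503  0.138 ] yaw 4.63 tilt [ 6.e-04  6.e-04 -1.e+00] units [-0.018 -0.02   2.133]
turn wz units 0.007
```

```bash
python3 -m creep '[[[-0.02,-0.02,0.5,0,0,0],[0,0,0.7,0,0,0],[0,0,0.5,0,0,0],[0,0,0.3,0,0,0],[0,0,0.13,0,0,0],[0,0,0,0,0,0]]]'
python3 -m creep '[[[0,0,0,0,0,0],[0,0,0,0,0,0],[0,0,0,0,0,0],[0,0,0,0,0,0]]]' 1
python3 -m creep '[[[0,0,-0.2,0,0,0],[0,0,-0.4,0,0,0],[0,0,-0.8,0,0,0],[0,0,-1,0,0,0],[0,0,-1,0,0,0],[0,0,0,0,0,0]]]'
python3 - <<'E'
from h import *
go(M[2]-EX*.067+[0,0,.0737],4.5); print(ctrl.sense()['finger_gap'])
E
```

```text
clock: 25.98
position: [0.435, -0.3513, 0.0744]
eef_rot: [-0.0, -0.04, 0.999, -0.0]
contact_force: [0.8, 0.9, 0.8]
finger_gap: 0.0264
finger_force: 0.0
clock: 26.48
position: [0.4352, -0.3514, 0.0746]
eef_rot: [0.0, -0.04, 0.999, -0.0]
contact_force: [0.2, -0.4, 3.3]
finger_gap: 0.0138
finger_force: 58.6
clock: 27.22
position: [0.4359, -0.3519, 0.1792]
eef_rot: [0.002, -0.04, 0.999, -0.001]
contact_force: [0.1, 1.2, -2.8]
finger_gap: 0.0139
finger_force: 59.1
pos [ 0.4359 -0.3519  0.1792] yaw 4.59 tilt [-0.0034 -0.0023 -1.    ] units [-4.879  9.762  1.509]
turn wz units 0.023
0.013910321158460163
```

```bash
python3 -m creep '[[[-0.3,0.6,0,0,0,0.02],[-0.48,0.95,0,0,0,0],[-0.48,0.95,0,0,0,0],[-0.48,0.95,0,0,0,0],[-0.48,0.95,0,0,0,0],[-0.48,0.95,0,0,0,0],[-0.48,0.95,0,0,0,0],[-0.48,0.95,0,0,0,0],[-0.48,0.95,0,0,0,0],[-0.48,0.95,0.4,0,0,0],[-0.26,0.6,0.8,0,0,0],[0,0,0.3,0,0,0]]]' |head -2
python3 - <<'E'
from h import *
rel(2); go(M[2]-EX*.067+[0,0,.0044],4.5);
E
```

```text
clock: 28.72
position: [0.5571, -0.0465, 0.1297]
rel mouth mm: x -68.2 y 1.9 z 69.7 F(x,y,z) [np.float64(0.2), np.float64(-0.8), np.float64(-0.8)] gap 0.014 t 28.725
pos [ 0.5571 -0.0465  0.1297] yaw 4.66 tilt [ 2.4e-03  7.0e-04 -1.0e+00] units [-0.046 -0.066  2.177]
turn wz units 0.041
```

```bash
python3 -m creep '[[[-0.04,-0.06,0.5,0,0,0.02],[0,0,0.7,0,0,0],[0,0,0.5,0,0,0],[0,0,0.3,0,0,0],[0,0,0.17,0,0,0],[0,0,0,0,0,0],[0,0,0,0,0,0]]]' |head -2
python3 - <<'E'
from h import *
rel(2); go(M[2]-EX*.067+[0,0,.0044],4.5);
E
```

```text
clock: 29.6
position: [0.5594, -0.0498, 0.0667]
rel mouth mm: x -66.2 y -1.6 z 6.7 F(x,y,z) [np.float64(-0.6), np.float64(0.8), np.float64(-1.5)] gap 0.014 t 29.6
pos [ 0.5594 -0.0498  0.0667] yaw 4.44 tilt [-7.e-04 -0.e+00 -1.e+00] units [0.027 0.052 0.077]
turn wz units -0.016
```

```bash
python3 -m creep '[[[0,0.052,0.077,0,0,0],[-0.3,0,0,0,0,0],[-0.3,0,0,0,0,0],[0,0,0,0,0,0]]]' >/dev/null; python3 -c "from h import *; rel(2)"
python3 -m creep '[[[-0.2,0,0,0,0,0],[-0.2,0,0,0,0,0],[0,0,0,0,0,0]]]' >/dev/null; python3 -c "from h import *; rel(2)"
```

```text
rel mouth mm: x -47.3 y -0.1 z 4.0 F(x,y,z) [np.float64(0.6), np.float64(-0.9), np.float64(-0.2)] gap 0.0139 t 30.1
rel mouth mm: x -35.7 y -0.1 z 4.1 F(x,y,z) [np.float64(1.7), np.float64(-2.1), np.float64(0.8)] gap 0.0137 t 30.475
```

Going in freely again: advance, release, back off, push.

```bash
python3 -m creep '[[[-0.25,0,0,0,0,0],[-0.25,0,0,0,0,0],[-0.2,0,0,0,0,0],[-0.06,0,0,0,0,0],[0,0,0,0,0,0]]]' >/dev/null; python3 -c "from h import *; rel(2)"
python3 -m creep '[[[0,0,0,0,0,0],[0,0,0,0,0,0],[0,0,0,0,0,0],[0.5,0,0,0,0,0],[0.7,0,0,0,0,0],[0.4,0,0,0,0,0],[0,0,0,0,0,0]]]' 0.45 >/dev/null; python3 -c "from h import *; rel(2)"
python3 -m creep '[[[0,0,0.03,0,0,0],[0,0,0,0,0,0],[0,0,0,0,0,0],[0,0,0,0,0,0],[-0.3,0,0,0,0,0],[-0.3,0,0,0,0,0],[-0.3,0,0,0,0,0],[-0.2,0,0,0,0,0],[0,0,0,0,0,0]]]' 1 >/dev/null; python3 -c "from h import *; rel(2)"
```

```text
rel mouth mm: x -13.3 y -0.3 z 4.0 F(x,y,z) [np.float64(-0.9), np.float64(-3.9), np.float64(2.1)] gap 0.0138 t 31.1
rel mouth mm: x -62.4 y -0.1 z 4.2 F(x,y,z) [np.float64(-0.9), np.float64(-0.1), np.float64(0.3)] gap 0.0468 t 31.975
rel mouth mm: x -27.9 y 0.1 z 3.0 F(x,y,z) [np.float64(-0.4), np.float64(0.6), np.float64(0.4)] gap 0.0001 t 33.1
```

```bash
python3 -m creep '[[[-0.15,0,0,0,0,0],[-0.1,0,0,0,0,0],[-0.05,0,0,0,0,0],[0,0,0,0,0,0]]]' >/dev/null; python3 -c "from h import *; rel(2)"
for i in 1 2; do python3 -m creep '[[[-0.05,0,0,0,0,0],[0,0,0,0,0,0]]]' >/dev/null; python3 -c "from h import *; rel(2)"; done
```

```text
rel mouth mm: x -19.6 y -0.0 z 3.1 F(x,y,z) [np.float64(-0.5), np.float64(-0.8), np.float64(0.1)] gap 0.0002 t 33.6
rel mouth mm: x -18.1 y -0.0 z 3.1 F(x,y,z) [np.float64(-0.8), np.float64(-1.4), np.float64(-0.4)] gap 0.0002 t 33.85
rel mouth mm: x -17.4 y -0.1 z 2.9 F(x,y,z) [np.float64(-4.9), np.float64(-0.7), np.float64(3.5)] gap -0.0002 t 34.1
```

```bash
python3 -m creep '[[[-0.05,0,0,0,0,0],[0,0,0,0,0,0]]]' >/dev/null; python3 -c "from h import *; rel(2)"
python3 -m creep '[[[0.5,0,0,0,0,0],[0.8,0,-0.3,0,0,0],[0.6,0,-0.8,0,0,0],[0.3,0,-1,0,0,0],[0,0,-1,0,0,0],[0,0,-1,0,0,0],[0,0,0,0,0,0]]]' 0.4 | head -2
python3 - <<'E'
from h import *
c=cam('scene'); X=pts(c)
d=X-(M[2]*[1,1,0]); x=d@EX; y=d@EY
for k in (1,2,3):
    d=X-(M[k]*[1,1,0]); x=d@EX; y=d@EY; z=X[...,2]; m=(abs(y)<.012)&(z>.05)&(z<.075)&(x>.045)&(x<.09); print(k,m.sum(),np.nanpercentile(x[m],[50,98]).round(4) if m.sum() else '')
go([0.452,-0.3117,0.18],4.6)
E
```

```text
rel mouth mm: x -17.3 y -0.2 z 2.7 F(x,y,z) [np.float64(-14.2), np.float64(0.2), np.float64(9.9)] gap 0.0 t 34.35
clock: 35.22
position: [0.5452, -0.0495, 0.1883]
1 75 [0.0557 0.0705]
2 77 [0.0549 0.0696]
3 43 [0.0514 0.0537]
pos [ 0.5445 -0.0495  0.1869] yaw 4.43 tilt [-2.2e-03 -1.0e-04 -1.0e+00] units [ 3.751 -8.477  0.221]
turn wz units -0.041
```

Both noses stand out 70 mm past the mouth plane (joint 3, empty, gives 52), so both are home. Now the emptied trayA by its web.

```bash
python3 -m creep '[[[0.25,-0.55,0,0,0,-0.04],[0.42,-0.95,0,0,0,0],[0.42,-0.95,0,0,0,0],[0.42,-0.95,0,0,0,0],[0.42,-0.95,0,0,0,0],[0.42,-0.95,0,0,0,0],[0.42,-0.95,0,0,0,0],[0.42,-0.95,0,0,0,0],[0.4,-0.9,0,0,0,0],[0.16,-0.37,0.3,0,0,0],[0,0,0,0,0,0]]]' 0.4 | head -2
python3 - <<'E'
from h import *
go([0.4498,-0.3117,0.0775],4.6)
c=cam('wrist'); X=pts(c);H=hsv(c);z=X[...,2]
bl=(H[...,0]>100)&(H[...,0]<130)&(H[...,1]>150)
for ce,P in comps(c,bl&(z>.088)&(z<.1)&(X[...,0]<.52),X,200): print('rim',ce,len(P),*rect(P),P[:,2].mean())
for ce,P in comps(c,bl&(z>.080)&(z<.088)&(abs(X[...,0]-.45)<.035)&(abs(X[...,1]+.31)<.02),X,60): print('web',ce,len(P),*rect(P),P[:,2].mean())
E
```

```text
clock: 36.65
position: [0.4513, -0.3119, 0.1756]
pos [ 0.4513 -0.3119  0.1756] yaw 4.51 tilt [ 0.0021  0.0012 -1.    ] units [0.042 0.007 3.269]
turn wz units -0.021
rim [251. 164.] 5411 [ 446.5 -312.3] [101.9 154.6] 4.4 0.09256697920772164
rim [249. 272.] 1250 [ 502.  -308.3] [ 7.5 78.4] 4.2 0.09228172706839013
web [249. 196.] 975 [ 450.1 -312.2] [49.6  9.6] 4.3 0.08283511989296932
```

Web at (450.1,-312.2), size 50×10 as specified.

```bash
python3 -m creep '[[[0.04,-0.005,0.5,0,0,0],[0,0,0.9,0,0,0],[0,0,0.8,0,0,0],[0,0,0.6,0,0,0],[0,0,0.3,0,0,0],[0,0,0.15,0,0,0],[0,0,0,0,0,0]]]'
python3 -m creep '[[[0,0,0,0,0,0],[0,0,0,0,0,0],[0,0,0,0,0,0],[0,0,0,0,0,0],[0,0,0,0,0,0],[0,0,0,0,0,0]]]' 1
python3 -m creep '[[[0,0,-0.2,0,0,0],[0,0,-0.4,0,0,0],[0,0,-0.8,0,0,0],[0,0,-1,0,0,0],[0,0,-0.8,0,0,0],[0,0,0,0,0,0]]]'
python3 - <<'E'
from h import *
c=cam('scene'); save(c,'scene2.png'); X=pts(c);H=hsv(c);z=X[...,2]
bl=(H[...,0]>100)&(H[...,0]<130)&(H[...,1]>150)
for ce,P in comps(c,bl&(z>.042)&(z<.056)&(X[...,1]>.1),X,60): print('rimC',ce,len(P),*rect(P),P[:,2].mean())
for ce,P in comps(c,bl&(z>.035)&(z<.044)&(X[...,1]>.1),X,10): print('webC?',ce,len(P),*rect(P),P[:,2].mean())
for ce,P in comps(c,(z>.004)&(z<.06)&(H[...,1]<60)&(X[...,1]>-.15)&(X[...,1]<.18)&(X[...,0]<.57),X,60): print('lid',ce,len(P),*rect(P),P[:,2].mean())
go([.45,.29,.2],4.6)
E
```

```text
clock: 37.58
position: [0.4515, -0.312, 0.0797]
eef_rot: [0.0, -0.04, 0.999, -0.0]
contact_force: [-0.3, 0.3, -0.1]
finger_gap: 0.0512
finger_force: 0.0
clock: 38.33
position: [0.4516, -0.3121, 0.0801]
eef_rot: [0.0, -0.04, 0.999, -0.0]
contact_force: [-0.2, 1.6, 6.0]
finger_gap: 0.0086
finger_force: 59.0
clock: 39.08
position: [0.4522, -0.3124, 0.1777]
eef_rot: [0.002, -0.04, 0.999, -0.001]
contact_force: [0.3, 0.3, -2.8]
finger_gap: 0.009
finger_force: 58.7
rimC [375. 212.] 437 [456.8 329.5] [117.  153.1] 5.3 0.047748685399569356
webC? [388. 159.] 27 [188.4 360.3] [20.6 34.8] 44.1 0.0386465920101791
webC? [378. 203.] 133 [413.2 340.8] [157.6  65.1] 68.5 0.039553280750077
webC? [374. 213.] 52 [457.7 327.9] [55.7  9.1] 3.4 0.03904339069597677
webC? [364. 225.] 70 [512.4 304.4] [ 6.9 88.7] 4.7 0.03923220172367176
webC? [391. 228.] 30 [506.6 380.1] [ 6.1 52. ] 6.0 0.0393567642615299
lid [339.  65.] 103 [-494.1  120.4] [118.5  19.6] 88.4 0.04910907775967587
lid [293. 130.] 1574 [28.5  7.2] [236.6 278.8] 9.4 0.021127219693299813
lid [268. 208.] 1231 [478.1  20.4] [108.7 154. ] 4.7 0.011927669675953089
pos [ 0.4516 -0.312   0.1763] yaw 4.6 tilt [-1.4e-03 -8.0e-04 -1.0e+00] units [-1.557 20.007 -0.804]
turn wz units 0.0
```

View pics/scene2.png

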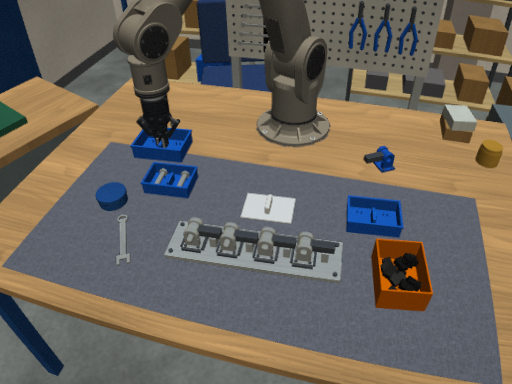

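The scene shows trayC knocked aside, now at about (374,215), near (458,328) mm. The lid is undisturbed at (268,208), trayA hangs level in the gripper, and trayB shows its two pins. Fitting trayC's rim exactly.

```bash
cat > trayfit.py <<'E'
from h import *
from scipy.optimize import least_squares
def fit(c,x0,y0,ztop,yaw0=4.5,hx=.051,hy=.073,tag=''):
    X=pts(c);H=hsv(c);z=X[...,2]
    m=(H[...,0]>100)&(H[...,0]<130)&(H[...,1]>130)&(z>ztop-.005)&(z<ztop+.006)&(np.hypot(X[...,0]-x0,X[...,1]-y0)<.12)
    P=X[m][:,:2]
    def f(p):
        a=p[2]; d=P-p[:2]; u=d@[np.cos(a),np.sin(a)]; v=d@[-np.sin(a),np.cos(a)]
        qx=abs(u)-hx; qy=abs(v)-hy
        return np.where((qx<0)&(qy<0),np.maximum(qx,qy),np.hypot(np.maximum(qx,0),np.maximum(qy,0)))
    r=least_squares(f,[x0,y0,np.radians(yaw0)],loss='soft_l1',f_scale=.002)
    print(tag,len(P),(r.x[:2]*1e3).round(1),'yaw',np.degrees(r.x[2]).round(2),'rms',(np.sqrt(np.mean(r.fun**2))*1e3).round(2)); return r.x
E
python3 - <<'E'
from trayfit import *
s=cam('side')
c=np.load('scene.npz'); c={k:c[k] for k in c}
fit(c,.4577,.328,.05,tag='C scene'); fit(s,.4577,.328,.05,tag='C side')
fit(c,.449,-.312,.05,tag='B scene'); fit(s,.449,-.312,.05,tag='B side')
X=pts(s);H=hsv(s);z=X[...,2]
bl=(H[...,0]>100)&(H[...,0]<130)&(H[...,1]>130)
for ce,P in comps(s,bl&(z>.03)&(z<.046)&(np.hypot(X[...,0]-.4577,X[...,1]-.328)<.035),X,8): print('webC side',ce,len(P),*rect(P),P[:,2].mean())
E
```

```text
C scene 376 [457.8 328.8] yaw 4.97 rms 2.67
C side 122 [459.8 323.7] yaw 5.42 rms 2.64
B scene 235 [ 451.3 -308.9] yaw 5.02 rms 3.02
B side 224 [ 449.2 -313.5] yaw 4.23 rms 2.32
webC side [250. 158.] 36 [460.9 325.7] [46.5 13.9] 7.1 0.0377752961797285
```

```bash
python3 -m creep '[[[0,0.4,-0.2,0,0,0],[0,0.8,-0.2,0,0,0],[-0.1,1,-0.1,0,0,0],[-0.1,1,0,0,0,0],[-0.1,1,0,0,0,0],[-0.1,1,0,0,0,0],[-0.1,1,0,0,0,0],[-0.1,1,0,0,0,0],[-0.1,1,0,0,0,0],[-0.1,1,0,0,0,0],[-0.1,1,0,0,0,0],[-0.1,1,0,0,0,0]]]' | head -2
python3 -m creep '[[[-0.1,1,0,0,0,0],[-0.1,1,0,0,0,0],[-0.1,1,0,0,0,0],[-0.1,1,0,0,0,0],[-0.1,1,0,0,0,0],[-0.1,1,0,0,0,0],[-0.1,1,0,0,0,0],[-0.1,1,0,0,0,0],[-0.1,1,0,0,0,0],[-0.07,0.6,0,0,0,0],[0,0.3,0,0,0,0],[0,0,0,0,0,0]]]'
python3 - <<'E'
from trayfit import *
go([.4597,.326,.2],5)
R,p=tool(); a=p-EX*.0015; print('A true',(a*1e3).round(1))
c=cam('scene'); s=cam('side'); save(s,'side3.png')
for n,k in (('scene',c),('side',s)): fit(k,a[0],a[1],p[2]+.0139,tag='A '+n); fit(k,.4577,.327,.05,tag='C '+n)
E
```

```text
clock: 40.67
position: [0.4535, 0.0268, 0.1902]
clock: 42.18
position: [0.4593, 0.3236, 0.1903]
eef_rot: [-0.0, -0.04, 0.999, -0.0]
contact_force: [0.7, -0.2, -3.2]
finger_gap: 0.0086
finger_force: 58.7
pos [0.4593 0.3236 0.1903] yaw 4.62 tilt [ 5.e-04 -4.e-04 -1.e+00] units [-0.02   0.079 -0.322]
turn wz units -0.096
A true [457.8 323.5 190.3]
A scene 324 [459.5 324.8] yaw 4.44 rms 6.55
C scene 380 [458.  328.8] yaw 5.03 rms 2.76
A side 107 [459.1 318.7] yaw 4.19 rms 8.13
C side 132 [459.8 323.3] yaw 5.23 rms 3.93
```

```bash
python3 -m creep '[[[0,0.1,0.2,0,0,-0.05],[0,0,0.6,0,0,0],[0,0,0.9,0,0,0],[0,0,0.8,0,0,0],[0,0,0.4,0,0,0],[0,0,0,0,0,0],[0,0,0,0,0,0]]]' | head -4
python3 - <<'E'
from h import *
go([.4593,.3267,.0801],4.9)
for n,(r0,r1,c0,c1) in (('scene',(180,250,330,430)),('side',(125,200,215,315))):
    c=cam(n); cv2.imwrite('pics/d_%s.png'%n,cv2.resize(c['image'][r0:r1,c0:c1][...,::-1],None,fx=4,fy=4,interpolation=cv2.INTER_CUBIC))
a=cv2.imread('pics/d_scene.png'); b=cv2.imread('pics/d_side.png'); h=max(a.shape[0],b.shape[0]); a=cv2.copyMakeBorder(a,0,h-a.shape[0],0,0,0); b=cv2.copyMakeBorder(b,0,h-b.shape[0],0,0,0); cv2.imwrite('pics/d.png',np.hstack([a,b]))
E
```

```text
clock: 43.15
position: [0.4596, 0.327, 0.1041]
eef_rot: [0.0, -0.042, 0.999, 0.0]
contact_force: [-0.0, 0.2, -3.2]
pos [0.4596 0.327  0.1041] yaw 4.8 tilt [-7.e-04  5.e-04 -1.e+00] units [ 0.012 -0.009  0.801]
turn wz units -0.026
```

View pics/d.png

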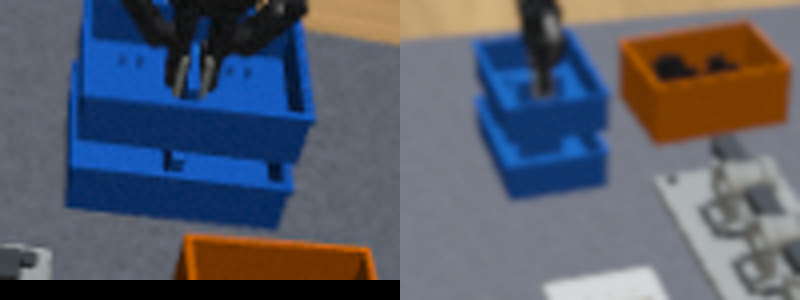

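The left half (scene) shows trayA hovering just above trayC, with right edges at (313,120) and (292,183). The side view agrees within 1–3 mm. Comparing the matching wall faces numerically gives the relative offset.

Run:
```python
from h import *
R,p=tool(); a=p-EX*.0015; zb=p[2]-.0361
ang=np.radians(4.8); ex=np.array([np.cos(ang),np.sin(ang),0]); ey=np.array([-np.sin(ang),np.cos(ang),0])
for n in ('scene','side'):
    c=np.load(n+'.npz'); c={k:c[k] for k in c}; X=pts(c);H=hsv(c); bl=(H[...,0]>100)&(H[...,0]<130)&(H[...,1]>110)
    d=X-a*[1,1,0]; u=d@ex; v=d@ey; z=X[...,2]
    for nm,lo,hi in (('A',zb+.012,zb+.045),('C',.008,.044)):
        zz=bl&(z>lo)&(z<hi)
        fx=zz&(abs(u-.053)<.012)&(abs(v)<.06); fy=zz&(abs(v+.075)<.012)&(abs(u)<.04); fY=zz&(abs(u-.053)<.008)
        def mode(w): return (np.nanmedian(w)*1e3).round(2) if w.size>15 else None
        print(n,nm,'+x face u',fx.sum(),mode(u[fx]),'-y face v',fy.sum(),mode(v[fy]),'front v extent',(np.nanpercentile(v[fY],[1,99])*1e3).round(1) if fY.sum()>30 else None)
```

```text
scene A +x face u 384 51.87 -y face v 18 -73.35 front v extent [-72.   73.3]
scene C +x face u 367 51.45 -y face v 18 -72.74 front v extent [-831.6   73.7]
side A +x face u 43 52.71 -y face v 134 -75.34 front v extent [-78.7  72. ]
side C +x face u 26 51.76 -y face v 132 -75.08 front v extent [-844.9   16.5]
```

Relative offset is under 0.5 mm, so I lower it.

```bash
python3 -m creep '[[[0.01,0.01,0.3,0,0,0],[0,0,0.2,0,0,0],[0,0,0.15,0,0,0],[0,0,0,0,0,0]]]' | head -4
python3 -m creep '[[[0,0,0.08,0,0,0],[0,0,0.06,0,0,0],[0,0,0,0,0,0]]]' | head -4
```

```text
clock: 43.75
position: [0.4587, 0.3269, 0.0836]
eef_rot: [-0.0, -0.042, 0.999, -0.0]
contact_force: [-0.6, 0.5, -2.5]
clock: 44.12
position: [0.4591, 0.3271, 0.0801]
eef_rot: [0.0, -0.042, 0.999, 0.0]
contact_force: [-1.1, -1.3, 3.0]
```

```bash
python3 -m creep '[[[0,0,0.01,0,0,0],[0,0,0,0,0,0],[0,0,0,0,0,0],[0,0,0,0,0,0],[0,0,-0.3,0,0,0],[0,0,-0.8,0,0,0],[0,0,-1,0,0,0],[0,0,-1,0,0,0],[0,0,-1,0,0,0],[0,0,0,0,0,0]]]' 0.5 | head -4
python3 - <<'E'
from trayfit import *
w=cam('wrist'); X=pts(w); 
r=fit(w,.458,.327,.094,tag='A wrist')
H=hsv(w);z=X[...,2]; bl=(H[...,0]>100)&(H[...,0]<130)&(H[...,1]>130)
for q in ((1,1),(1,-1),(-1,1),(-1,-1)):
    m=bl&(np.hypot(X[...,0]-r[0],X[...,1]-r[1])<.11)&((X[...,0]-r[0])*q[0]>.02)&((X[...,1]-r[1])*q[1]>.03)&(z>.086); print(q,m.sum(),np.nanmedian(z[m]).round(4) if m.sum() else '')
go([.45,-.3117,.19],4.6)
E
```

```text
clock: 45.38
position: [0.4599, 0.3278, 0.2054]
eef_rot: [0.002, -0.042, 0.999, 0.001]
contact_force: [-0.1, -0.2, -1.3]
A wrist 5191 [457.3 326.3] yaw 4.78 rms 1.96
(1, 1) 508 0.0924
(1, -1) 551 0.0923
(-1, 1) 1032 0.0928
(-1, -1) 955 0.093
pos [0.4594 0.3273 0.2039] yaw 4.79 tilt [-0.0019  0.0012 -1.    ] units [  2.09  -21.199   0.434]
turn wz units 0.047
```

TrayA is nested: its rim is level at 0.0925 at all corners, the same reading as when it sat on the pile. Back to trayB.

```bash
python3 -m creep '[[[0.05,-0.5,0,0,0,0.05],[0.1,-1,0,0,0,0],[0.1,-1,0,0,0,0],[0.1,-1,0,0,0,0],[0.1,-1,0,0,0,0],[0.1,-1,0,0,0,0],[0.1,-1,0,0,0,0],[0.1,-1,0,0,0,0],[0.1,-1,0,0,0,0],[0.1,-1,0,0,0,0],[0.1,-1,0,0,0,0],[0.1,-1,0,0,0,0]]]' 0.695 | head -2
python3 -m creep '[[[0.1,-1,0,0,0,0],[0.1,-1,0,0,0,0],[0.1,-1,0,0,0,0],[0.1,-1,0,0,0,0],[0.1,-1,0,0,0,0],[0.1,-1,0,0,0,0],[0.1,-1,0,0,0,0],[0.1,-1,0,0,0,0],[0.1,-1,0,0,0,0],[0.05,-0.8,0,0,0,0],[0,-0.4,0,0,0,0],[0,0,0,0,0,0]]]' | head -2
python3 - <<'E'
from trayfit import *
c=cam('wrist'); pinmeas(c,.026,'w'); fit(c,.449,-.312,.05,tag='B wrist')
go([.45,-.3117,.19],4.6)
E
```

```text
clock: 46.92
position: [0.4511, -0.0215, 0.2018]
clock: 48.42
position: [0.4477, -0.3272, 0.202]
w [225. 173.] 1376 [ 452.3 -349.6] [76.7 23.4] 4.2 z [0.0276 0.0319 0.0367]
w [306. 173.] 1392 [ 445.4 -271.8] [76.6 23.8] 9.0 z [0.0279 0.0319 0.0366]
B wrist 3500 [ 449.7 -311.7] yaw 4.54 rms 1.98
pos [ 0.448  -0.3265  0.2021] yaw 4.59 tilt [ 8.e-04  7.e-04 -1.e+00] units [-0.106  0.485  0.403]
turn wz units -0.003
```

```bash
python3 - <<'E'
from h import *
go([.4346,-.351,.094],4.5)
E
python3 -m creep '[[[0.2,-0.3,0.6,0,0,0],[0.3,-0.5,1,0,0,0],[0,0,1,0,0,0],[0,0,0.7,0,0,0],[0,0,0.3,0,0,0],[0,0,0,0,0,0]]]' | head -2
python3 - <<'E'
from h import *
go([.4346,-.351,.0304],4.5)
E
```

```text
pos [ 0.448  -0.3265  0.2021] yaw 4.59 tilt [ 8.e-04  7.e-04 -1.e+00] units [ 0.508 -0.782  3.602]
turn wz units 0.022
clock: 49.22
position: [0.435, -0.3518, 0.094]
pos [ 0.435  -0.3518  0.094 ] yaw 4.61 tilt [ 9.e-04  6.e-04 -1.e+00] units [0.01  0.026 2.12 ]
turn wz units 0.028
```

```bash
python3 -m creep '[[[0.01,0.025,0.5,0,0,0],[0,0,0.7,0,0,0],[0,0,0.5,0,0,0],[0,0,0.3,0,0,0],[0,0,0.12,0,0,0],[0,0,0,0,0,0]]]'
python3 -m creep '[[[0,0,0,0,0,0],[0,0,0,0,0,0],[0,0,0,0,0,0],[0,0,0,0,0,0]]]' 1
python3 -m creep '[[[0,0,-0.2,0,0,0],[0,0,-0.4,0,0,0],[0,0,-0.8,0,0,0],[0,0,-1,0,0,0],[0,0,-1,0,0,0],[0,0,-1,0,0,0],[0,0,-0.6,0,0,0],[0,0,0,0,0,0]]]'
python3 - <<'E'
from h import *
go(M[3]-EX*.067+[0,0,.0737],4.5); print(ctrl.sense()['finger_gap'])
c=cam('wrist'); cv2.imwrite('pics/w4.png',c['image'][...,::-1])
E
```

```text
clock: 49.98
position: [0.4351, -0.3514, 0.031]
eef_rot: [0.0, -0.04, 0.999, -0.0]
contact_force: [0.6, -1.0, 0.6]
finger_gap: 0.0263
finger_force: 0.0
clock: 50.48
position: [0.4352, -0.3513, 0.0312]
eef_rot: [0.0, -0.04, 0.999, -0.0]
contact_force: [-0.6, 3.0, 4.7]
finger_gap: 0.0139
finger_force: 58.9
clock: 51.48
position: [0.4354, -0.3517, 0.1821]
eef_rot: [0.001, -0.04, 0.999, -0.001]
contact_force: [0.5, -0.1, -1.9]
finger_gap: 0.0137
finger_force: 59.2
pos [ 0.4354 -0.3517  0.1821] yaw 4.59 tilt [-0.0018 -0.0012 -1.    ] units [-4.9   13.055  1.607]
turn wz units 0.023
0.013690996395819275
```

View pics/w4.png

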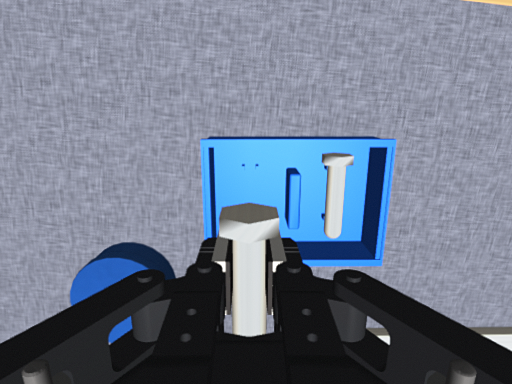

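The image shows pin3 in the fingers at (248,270), and pin4 in trayB at (337,195), turned about 4° askew but resting in its pocket. On to joint 3.

```bash
python3 -m creep '[[[-0.2,0.5,0,0,0,0.02],[-0.35,1,0,0,0,0],[-0.35,1,0,0,0,0],[-0.35,1,0,0,0,0],[-0.35,1,0,0,0,0],[-0.35,1,0,0,0,0],[-0.35,1,0,0,0,0],[-0.35,1,0,0,0,0],[-0.35,1,0,0,0,0],[-0.35,1,0,0,0,0],[-0.35,1,0,0,0,0],[-0.35,1,0,0,0,0]]]' |head -2
python3 -m creep '[[[-0.35,1,0,0,0,0],[-0.3,0.55,0.5,0,0,0],[0,0,0.8,0,0,0],[0,0,0.3,0,0,0],[0,0,0,0,0,0],[0,0,0,0,0,0]]]' |head -2
python3 - <<'E'
from h import *
rel(3); go(M[3]-EX*.067+[0,0,.0052],4.5);
E
```

```text
clock: 53.02
position: [0.5283, 0.0042, 0.1798]
clock: 53.78
position: [0.545, 0.0498, 0.1334]
rel mouth mm: x -72.7 y -0.2 z 73.4 F(x,y,z) [np.float64(-0.1), np.float64(0.1), np.float64(-2.0)] gap 0.0137 t 53.775
pos [0.545  0.0498 0.1334] yaw 4.48 tilt [-5.e-04  0.e+00 -1.e+00] units [-0.19   0.007  2.272]
turn wz units -0.005
```

```bash
python3 -m creep '[[[-0.19,0,0.5,0,0,0],[0,0,0.7,0,0,0],[0,0,0.6,0,0,0],[0,0,0.35,0,0,0],[0,0,0.12,0,0,0],[0,0,0,0,0,0],[0,0,0,0,0,0]]]' |head -2
python3 - <<'E'
from h import *
rel(3); go(M[3]-EX*.067+[0,0,.0052],4.5);
E
```

```text
clock: 54.65
position: [0.5508, 0.0506, 0.0654]
rel mouth mm: x -66.9 y 0.1 z 5.4 F(x,y,z) [np.float64(-0.1), np.float64(0.8), np.float64(-1.3)] gap 0.0139 t 54.65
pos [0.5508 0.0506 0.0654] yaw 4.52 tilt [-9.e-04  1.e-04 -1.e+00] units [ 0.004 -0.004  0.008]
turn wz units 0.004
```

```bash
python3 -m creep '[[[-0.3,0,0.02,0,0,0],[-0.3,0,0,0,0,0],[0,0,0,0,0,0]]]' >/dev/null; python3 -c "from h import *; rel(3)"
python3 -m creep '[[[-0.2,0,0,0,0,0],[-0.2,0,0,0,0,0],[0,0,0,0,0,0]]]' >/dev/null; python3 -c "from h import *; rel(3)"
```

```text
rel mouth mm: x -48.3 y 0.1 z 4.3 F(x,y,z) [np.float64(0.3), np.float64(-0.9), np.float64(-0.3)] gap 0.0138 t 55.025
rel mouth mm: x -36.7 y 0.0 z 4.3 F(x,y,z) [np.float64(0.9), np.float64(-1.5), np.float64(-0.2)] gap 0.0137 t 55.4
```

```bash
python3 -m creep '[[[-0.25,0,0,0,0,0],[-0.25,0,0,0,0,0],[-0.2,0,0,0,0,0],[-0.08,0,0,0,0,0],[0,0,0,0,0,0]]]' >/dev/null; python3 -c "from h import *; rel(3)"
python3 -m creep '[[[0,0,0,0,0,0],[0,0,0,0,0,0],[0,0,0,0,0,0],[0.5,0,0,0,0,0],[0.7,0,0,0,0,0],[0.4,0,0,0,0,0],[0,0,0,0,0,0]]]' 0.45 >/dev/null; python3 -c "from h import *; rel(3)"
python3 -m creep '[[[0,0,0.03,0,0,0],[0,0,0,0,0,0],[0,0,0,0,0,0],[0,0,0,0,0,0],[-0.3,0,0,0,0,0],[-0.3,0,0,0,0,0],[-0.3,0,0,0,0,0],[-0.2,0,0,0,0,0],[0,0,0,0,0,0]]]' 1 >/dev/null; python3 -c "from h import *; rel(3)"
python3 -m creep '[[[-0.15,0,0,0,0,0],[-0.1,0,0,0,0,0],[-0.05,0,0,0,0,0],[0,0,0,0,0,0]]]' >/dev/null; python3 -c "from h import *; rel(3)"
for i in 1 2; do python3 -m creep '[[[-0.05,0,0,0,0,0],[0,0,0,0,0,0]]]' >/dev/null; python3 -c "from h import *; rel(3)"; done
```

```text
rel mouth mm: x -13.5 y 0.0 z 4.4 F(x,y,z) [np.float64(0.7), np.float64(-2.6), np.float64(1.2)] gap 0.0137 t 56.025
rel mouth mm: x -62.6 y 0.0 z 4.5 F(x,y,z) [np.float64(-0.1), np.float64(-0.4), np.float64(-0.7)] gap 0.0469 t 56.9
rel mouth mm: x -28.0 y 0.1 z 3.3 F(x,y,z) [np.float64(0.0), np.float64(0.2), np.float64(0.3)] gap 0.0003 t 58.025
rel mouth mm: x -19.7 y 0.1 z 3.4 F(x,y,z) [np.float64(-0.8), np.float64(-0.4), np.float64(-0.2)] gap -0.0001 t 58.525
rel mouth mm: x -18.3 y 0.1 z 3.4 F(x,y,z) [np.float64(-0.5), np.float64(0.4), np.float64(0.4)] gap -0.0001 t 58.775
rel mouth mm: x -17.0 y 0.1 z 3.2 F(x,y,z) [np.float64(-1.8), np.float64(0.6), np.float64(-1.6)] gap -0.0001 t 59.025
```

```bash
for i in 1 2; do python3 -m creep '[[[-0.05,0,0,0,0,0],[0,0,0,0,0,0]]]' >/dev/null; python3 -c "from h import *; rel(3)"; done
python3 -m creep '[[[0.5,0,0,0,0,0],[0.8,0,-0.3,0,0,0],[0.6,0,-0.8,0,0,0],[0.3,0,-1,0,0,0],[0,0,-1,0,0,0],[0,0,-1,0,0,0],[0,0,0,0,0,0]]]' 0.695 | head -2
python3 - <<'E'
from h import *
c=cam('scene'); X=pts(c)
for k in (1,2,3,4):
    d=X-(M[k]*[1,1,0]); x=d@EX; y=d@EY; z=X[...,2]; m=(abs(y)<.012)&(z>.05)&(z<.075)&(x>.045)&(x<.09); print(k,m.sum(),np.nanpercentile(x[m],[50,98]).round(4) if m.sum() else '')
go([0.45,-0.2748,0.17],8)
E
```

```text
rel mouth mm: x -16.9 y 0.1 z 3.1 F(x,y,z) [np.float64(-11.2), np.float64(-0.1), np.float64(7.2)] gap 0.0001 t 59.275
rel mouth mm: x -16.8 y 0.0 z 3.0 F(x,y,z) [np.float64(-20.5), np.float64(0.6), np.float64(14.9)] gap 0.0002 t 59.525
clock: 60.4
position: [0.5389, 0.0496, 0.1886]
1 77 [0.0549 0.0701]
2 81 [0.054  0.0699]
3 80 [0.0551 0.0707]
4 44 [0.0522 0.0546]
pos [0.5382 0.0495 0.1872] yaw 4.51 tilt [-2.4e-03  2.0e-04 -1.0e+00] units [  3.782 -10.547   0.561]
turn wz units -0.872
```

```bash
python3 -m creep '[[[0.2,-0.5,0,0,0,0],[0.36,-1,0,0,0,0],[0.36,-1,0,0,0,0],[0.36,-1,0,0,0,0],[0.36,-1,0,0,0,0],[0.36,-1,0,0,0,0],[0.36,-1,0,0,0,0],[0.36,-1,0,0,0,0],[0.36,-1,0,0,0,0],[0.36,-1,0,0,0,0],[0.3,-0.9,0,0,0,0],[0,0,0,0,0,0]]]' 0.695 | head -2
python3 - <<'E'
from h import *
c=cam('wrist'); X=pts(c); H=hsv(c); z=X[...,2]; pinmeas(c,.026,'w')
m=(H[...,1]<80)&(z>.026)&(z<.042)&(X[...,0]<.53)&(X[...,0]>.37)&(X[...,1]>-.32)&(X[...,1]<-.24)
P=X[m][:,:2]; 
# shank axis: centre line of slices ahead of the head
u=P@EX[:2]; v=P@EY[:2]; lo,hi=np.percentile(u,[.5,99.5]); print('u extent',hi-lo)
s=[( (a+b)/2,(v[(u>a)&(u<b)].min()+v[(u>a)&(u<b)].max())/2) for a,b in zip(np.linspace(lo+.015,hi-.018,8)[:-1],np.linspace(lo+.015,hi-.018,8)[1:])]
s=np.array(s); k=np.polyfit(s[:,0],s[:,1],1); print('yaw',4.5+np.degrees(np.arctan(k[0])))
yaw=np.radians(4.5)+np.arctan(k[0]); uh=lo+.008; # underside
g=uh+.013; gp=g*EX+(np.polyval(k,g))*EY; print('grip pt',gp.round(4),'underside',(uh*EX+np.polyval(k,uh)*EY).round(4))
go([gp[0],gp[1],.095],np.degrees(yaw))
E
```

```text
clock: 61.95
position: [0.4485, -0.2729, 0.1854]
w [248. 171.] 1520 [ 446.1 -274.3] [76.3 22.9] 4.4 z [0.028  0.0319 0.0367]
u extent 0.0755013674100945
yaw 4.281087173164654
grip pt [ 0.429  -0.2753  0.    ] underside [ 0.416  -0.2762  0.    ]
pos [ 0.4492 -0.2714  0.1854] yaw 4.38 tilt [ 1.6e-03  5.0e-04 -1.0e+00] units [ 0.676 -0.08   3.015]
turn wz units 0.024
```

```bash
python3 -m creep '[[[0.3,-0.04,0.5,0,0,0],[0.376,-0.04,0.8,0,0,0],[0,0,0.9,0,0,0],[0,0,0.6,0,0,0],[0,0,0.2,0,0,0],[0,0,0,0,0,0],[0,0,0,0,0,0]]]' | head -2
python3 - <<'E'
from h import *
go([.4289,-.2753,.0308],4.5)
E
```

```text
clock: 62.88
position: [0.4308, -0.2744, 0.0968]
pos [ 0.4308 -0.2744  0.0968] yaw 4.53 tilt [-7.e-04 -3.e-04 -1.e+00] units [ 0.066 -0.025  2.201]
turn wz units 0.007
```

```bash
python3 -m creep '[[[0.066,-0.02,0.5,0,0,0],[0,0,0.7,0,0,0],[0,0,0.5,0,0,0],[0,0,0.3,0,0,0],[0,0,0.2,0,0,0],[0,0,0,0,0,0]]]'
python3 -m creep '[[[0,0,0,0,0,0],[0,0,0,0,0,0],[0,0,0,0,0,0],[0,0,0,0,0,0]]]' 1
python3 -m creep '[[[0,0,-0.2,0,0,0],[0,0,-0.4,0,0,0],[0,0,-0.8,0,0,0],[0,0,-1,0,0,0],[0,0,-1,0,0,0],[0,0,-1,0,0,0],[0,0,-0.6,0,0,0],[0,0,0,0,0,0]]]'
python3 - <<'E'
from h import *
go(M[4]-EX*.067+[0,0,.0737],4.5); print(ctrl.sense()['finger_gap'])
E
```

```text
clock: 63.62
position: [0.4286, -0.2751, 0.0302]
eef_rot: [-0.0, -0.039, 0.999, 0.0]
contact_force: [0.1, 0.3, 0.7]
finger_gap: 0.026
finger_force: 0.0
clock: 64.12
position: [0.4288, -0.2753, 0.0306]
eef_rot: [0.0, -0.039, 0.999, -0.0]
contact_force: [-0.8, -1.4, 2.8]
finger_gap: 0.0143
finger_force: 58.8
clock: 65.12
position: [0.4292, -0.2753, 0.182]
eef_rot: [0.001, -0.039, 0.999, -0.001]
contact_force: [-0.1, 0.4, -1.2]
finger_gap: 0.0136
finger_force: 58.9
pos [ 0.4292 -0.2753  0.182 ] yaw 4.52 tilt [-0.0025 -0.0011 -1.    ] units [-4.893 13.847  1.607]
turn wz units 0.005
0.013637223791977224
```

```bash
python3 -m creep '[[[-0.2,0.5,0,0,0,0],[-0.35,1,0,0,0,0],[-0.35,1,0,0,0,0],[-0.35,1,0,0,0,0],[-0.35,1,0,0,0,0],[-0.35,1,0,0,0,0],[-0.35,1,0,0,0,0],[-0.35,1,0,0,0,0],[-0.35,1,0,0,0,0],[-0.35,1,0,0,0,0],[-0.35,1,0,0,0,0],[-0.35,1,0,0,0,0]]]' |head -2
python3 -m creep '[[[-0.35,1,0,0,0,0],[-0.35,0.9,0.3,0,0,0],[-0.1,0.4,0.5,0,0,0],[0,0,0.6,0,0,0],[0,0,0.2,0,0,0],[0,0,0,0,0,0],[0,0,0,0,0,0]]]' |head -2
python3 - <<'E'
from h import *
rel(4); go(M[4]-EX*.067+[0,0,.0046],4.5);
E
```

```text
clock: 66.62
position: [0.5218, 0.0803, 0.1793]
clock: 67.5
position: [0.5414, 0.1486, 0.1328]
rel mouth mm: x -68.7 y -1.7 z 72.8 F(x,y,z) [np.float64(-0.0), np.float64(0.9), np.float64(-1.0)] gap 0.0141 t 67.5
pos [0.5414 0.1486 0.1328] yaw 4.47 tilt [-7.e-04  1.e-04 -1.e+00] units [-0.054  0.055  2.275]
turn wz units -0.008
```

```bash
python3 -m creep '[[[-0.054,0.055,0.5,0,0,0],[0,0,0.7,0,0,0],[0,0,0.6,0,0,0],[0,0,0.35,0,0,0],[0,0,0.12,0,0,0],[0,0,0,0,0,0],[0,0,0,0,0,0]]]' |head -2
python3 - <<'E'
from h import *
rel(4); go(M[4]-EX*.067+[0,0,.0046],4.5);
E
```

```text
clock: 68.38
position: [0.5429, 0.1509, 0.0648]
rel mouth mm: x -66.9 y 0.6 z 4.8 F(x,y,z) [np.float64(0.4), np.float64(0.6), np.float64(-1.0)] gap 0.014 t 68.375
pos [0.5429 0.1509 0.0648] yaw 4.51 tilt [-8.e-04  3.e-04 -1.e+00] units [ 0.002 -0.02   0.007]
turn wz units 0.003
```

```bash
python3 -m creep '[[[-0.3,-0.02,0.01,0,0,0],[-0.3,0,0,0,0,0],[0,0,0,0,0,0]]]' >/dev/null; python3 -c "from h import *; rel(4)"
python3 -m creep '[[[-0.2,0,0,0,0,0],[-0.2,0,0,0,0,0],[0,0,0,0,0,0]]]' >/dev/null; python3 -c "from h import *; rel(4)"
```

```text
rel mouth mm: x -48.3 y -0.1 z 4.0 F(x,y,z) [np.float64(0.2), np.float64(-0.3), np.float64(-1.7)] gap 0.014 t 68.75
rel mouth mm: x -36.8 y -0.0 z 3.9 F(x,y,z) [np.float64(-0.3), np.float64(0.4), np.float64(-0.6)] gap 0.0139 t 69.125
```

```bash
python3 -m creep '[[[-0.25,0,0,0,0,0],[-0.25,0,0,0,0,0],[-0.2,0,0,0,0,0],[-0.08,0,0,0,0,0],[0,0,0,0,0,0]]]' >/dev/null; python3 -c "from h import *; rel(4)"
python3 -m creep '[[[0,0,0,0,0,0],[0,0,0,0,0,0],[0,0,0,0,0,0],[0.5,0,0,0,0,0],[0.7,0,0,0,0,0],[0.4,0,0,0,0,0],[0,0,0,0,0,0]]]' 0.45 >/dev/null; python3 -c "from h import *; rel(4)"
python3 -m creep '[[[0,0,0.02,0,0,0],[0,0,0,0,0,0],[0,0,0,0,0,0],[0,0,0,0,0,0],[-0.3,0,0,0,0,0],[-0.3,0,0,0,0,0],[-0.3,0,0,0,0,0],[-0.2,0,0,0,0,0],[0,0,0,0,0,0]]]' 1 >/dev/null; python3 -c "from h import *; rel(4)"
python3 -m creep '[[[-0.15,0,0,0,0,0],[-0.1,0,0,0,0,0],[-0.05,0,0,0,0,0],[0,0,0,0,0,0]]]' >/dev/null; python3 -c "from h import *; rel(4)"
for i in 1 2 3; do python3 -m creep '[[[-0.05,0,0,0,0,0],[0,0,0,0,0,0]]]' >/dev/null; python3 -c "from h import *; rel(4)"; done
```

```text
rel mouth mm: x -13.8 y -0.1 z 3.9 F(x,y,z) [np.float64(-0.2), np.float64(-0.2), np.float64(-0.4)] gap 0.0135 t 69.75
rel mouth mm: x -62.6 y 0.0 z 4.2 F(x,y,z) [np.float64(-0.2), np.float64(0.2), np.float64(-0.1)] gap 0.0465 t 70.625
rel mouth mm: x -28.1 y -0.1 z 3.3 F(x,y,z) [np.float64(-0.7), np.float64(0.7), np.float64(0.9)] gap -0.0001 t 71.75
rel mouth mm: x -19.8 y -0.1 z 3.3 F(x,y,z) [np.float64(0.2), np.float64(-0.4), np.float64(-0.2)] gap 0.0001 t 72.25
rel mouth mm: x -18.3 y -0.0 z 3.4 F(x,y,z) [np.float64(-0.3), np.float64(0.7), np.float64(0.4)] gap 0.0004 t 72.5
rel mouth mm: x -16.9 y -0.0 z 3.3 F(x,y,z) [np.float64(-0.8), np.float64(-0.8), np.float64(0.2)] gap -0.0 t 72.75
rel mouth mm: x -16.6 y -0.1 z 3.1 F(x,y,z) [np.float64(-8.9), np.float64(-0.5), np.float64(5.8)] gap 0.0002 t 73.0
```

```bash
python3 -m creep '[[[-0.05,0,0,0,0,0],[0,0,0,0,0,0]]]' >/dev/null; python3 -c "from h import *; rel(4)"
python3 -m creep '[[[0.5,0,0,0,0,0],[0.8,0,-0.3,0,0,0],[0.6,0,-0.8,0,0,0],[0.3,0,-1,0,0,0],[0,0,-1,0,0,0],[0,0,-1,0,0,0],[0.5,-0.5,-1,0,0,0],[0.5,-1,0,0,0,0],[0.5,-1,0,0,0,0],[0.3,-0.6,0,0,0,0],[0,0,0,0,0,0]]]' 0.4 | head -2
cat > lidfit.py <<'E'
from h import *
def lid(c,z0,x0,y0):
    X=pts(c);H=hsv(c);z=X[...,2]; n=np.hypot(X[...,0]-x0,X[...,1]-y0)<.13
    for nm,lo,hi in (('plate',z0+.004,z0+.017),('bar',z0+.03,z0+.046)):
        for ce,P in comps(c,n&(H[...,1]<70)&(H[...,2]>110)&(z>lo)&(z<hi),X,40): print(nm,ce,len(P),*rect(P),P[:,2].mean().round(4))
E
python3 - <<'E'
from lidfit import *
c=cam('scene'); save(c,'scene5.png'); X=pts(c)
for k in (1,2,3,4):
    d=X-(M[k]*[1,1,0]); x=d@EX; y=d@EY; z=X[...,2]; m=(abs(y)<.012)&(z>.05)&(z<.075)&(x>.045)&(x<.09); print(k,m.sum(),np.nanpercentile(x[m],[50,98]).round(4) if m.sum() else '')
w=cam('wrist'); lid(w,0,.478,.02); lid(c,0,.478,.02); go([.478,.0207,.15],4.6)
E
```

```text
rel mouth mm: x -16.5 y -0.1 z 3.0 F(x,y,z) [np.float64(-18.3), np.float64(-0.4), np.float64(12.5)] gap -0.0001 t 73.25
clock: 74.62
position: [0.4833, 0.0513, 0.2165]
1 77 [0.0546 0.0696]
2 81 [0.0537 0.071 ]
3 78 [0.0556 0.0702]
4 88 [0.0553 0.071 ]
plate [218. 157.] 13701 [478.6  20.1] [104.8 150.8] 4.1 0.0101
plate [233. 263.] 1517 [592.4  51.7] [ 26.1 104.4] 4.7 0.0139
bar [216. 163.] 922 [477.8  20.1] [59.4 14.2] 4.5 0.0365
plate [268. 208.] 1136 [477.7  21.7] [109.2 153.6] 4.9 0.0102
bar [268. 202.] 71 [479.8  20.8] [58.4 14.1] 4.6 0.0352
pos [0.4839 0.053  0.2165] yaw 4.54 tilt [-5.e-04  4.e-04 -1.e+00] units [ 0.281 -1.058  2.215]
turn wz units -0.016
```

View pics/scene5.png

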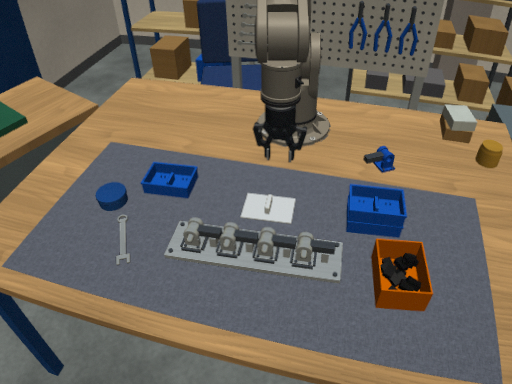

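The scene shows all four pins home (noses out 70 mm), the trays nested at (376,210), trayB empty at (170,180), and the lid undisturbed at (268,208). Fetching the lid.

```bash
python3 - <<'E'
from h import *
go([.4781,.0201,.034],4.5)
E
python3 -m creep '[[[0.13,-0.5,0.5,0,0,0],[0.14,-0.585,0.8,0,0,0],[0,0,1,0,0,0],[0,0,1,0,0,0],[0,0,1,0,0,0],[0,0,0.5,0,0,0],[0,0,0.3,0,0,0],[0,0,0,0,0,0]]]' 0.4 | head -2
python3 - <<'E'
from h import *
go([.4781,.0201,.034],4.5)
E
```

```text
pos [0.4839 0.053  0.2165] yaw 4.54 tilt [-5.e-04  4.e-04 -1.e+00] units [ 0.281 -1.08   6.081]
turn wz units 0.009
clock: 75.72
position: [0.478, 0.0192, 0.0632]
pos [0.478  0.0192 0.0632] yaw 4.52 tilt [ 4.e-04 -0.e+00 -1.e+00] units [-0.006  0.031  0.973]
turn wz units 0.005
```

```bash
python3 -m creep '[[[0,0.03,0.4,0,0,0],[0,0,0.3,0,0,0],[0,0,0.2,0,0,0],[0,0,0.05,0,0,0],[0,0,0,0,0,0]]]' | head -4
python3 -m creep '[[[0,0,0,0,0,0],[0,0,0,0,0,0],[0,0,0,0,0,0],[0,0,0,0,0,0],[0,0,0,0,0,0],[0,0,0,0,0,0]]]' 1
python3 -m creep '[[[0,0,-0.2,0,0,0],[0,0,-0.4,0,0,0],[0,0,-0.8,0,0,0],[0,0,-1,0,0,0],[0,0,-1,0,0,0],[0,0,-0.6,0,0,0],[0,0,0,0,0,0]]]'
python3 - <<'E'
from h import *
go([.4497,-.3117,.09],4.55)
E
```

```text
clock: 76.35
position: [0.478, 0.0201, 0.0348]
eef_rot: [-0.0, -0.039, 0.999, 0.0]
contact_force: [-0.0, -0.2, -0.3]
clock: 77.1
position: [0.4781, 0.0201, 0.0352]
eef_rot: [0.0, -0.039, 0.999, 0.0]
contact_force: [-1.6, 0.2, 7.5]
finger_gap: 0.0126
finger_force: 59.3
clock: 77.97
position: [0.4787, 0.0202, 0.1566]
eef_rot: [0.002, -0.039, 0.999, 0.0]
contact_force: [0.3, 1.0, -1.0]
finger_gap: 0.0131
finger_force: 58.5
pos [0.4787 0.0202 0.1566] yaw 4.51 tilt [-3.1e-03  3.0e-04 -1.0e+00] units [  1.84  -10.953   2.212]
turn wz units -0.01
```

```bash
python3 -m creep '[[[0.1,-0.5,0,0,0,0],[0.17,-1,0,0,0,0],[0.17,-1,0,0,0,0],[0.17,-1,0,0,0,0],[0.17,-1,0,0,0,0],[0.17,-1,0,0,0,0],[0.17,-1,0,0,0,0],[0.17,-1,0,0,0,0],[0.17,-1,0,0,0,0],[0.17,-1,0,0,0,0],[0.17,-1,0,0,0,0],[0.12,-0.4,0,0,0,0]]]' | head -2
python3 -m creep '[[[0,0,0.3,0,0,0],[0,0,0.6,0,0,0],[0,0,0.6,0,0,0],[0,0,0.2,0,0,0],[0,0,0,0,0,0],[0,0,0,0,0,0]]]' | head -5
python3 - <<'E'
from lidfit import *
R,p=tool(); go([.4497,-.3117,.0792],4.55)
w=cam('wrist'); lid(w,p[2]-.0352,p[0],p[1])
for n in ('scene','side'):
    c=cam(n); X=pts(c);H=hsv(c);z=X[...,2]; d=X-p*[1,1,0];u=d@EX;v=d@EY
    bl=(H[...,0]>100)&(H[...,0]<130)&(H[...,1]>110)&(z>.008)&(z<.044); wh=(H[...,1]<70)&(H[...,2]>90)&(abs(z-(p[2]-.0352+.0085))<.0035)
    for nm,m in (('B',bl),('lid',wh)):
        fx=m&(abs(u-.053)<.008)&(abs(v)<.06); fy=m&(abs(v+.075)<.008)&(abs(u)<.04)
        print(n,nm,'+x',fx.sum(),(np.nanmedian(u[fx])*1e3).round(2),'-y',fy.sum(),(np.nanmedian(v[fy])*1e3).round(2))
E
```

```text
clock: 79.47
position: [0.4447, -0.3125, 0.1539]
clock: 80.22
position: [0.4466, -0.3103, 0.1043]
eef_rot: [0.0, -0.04, 0.999, -0.0]
contact_force: [0.3, 0.7, -0.5]
finger_gap: 0.0128
pos [ 0.4466 -0.3103  0.1043] yaw 4.53 tilt [-6.e-04 -3.e-04 -1.e+00] units [-0.099 -0.053  0.838]
turn wz units -0.004
plate [249. 195.] 38980 [ 434.2 -311.7] [ 80.1 150.9] 4.5 0.0792
plate [249. 324.] 433 [ 493.1 -307.2] [14.2 25.1] 5.3 0.0793
plate [125. 324.] 163 [ 501.9 -372.1] [ 6.5 13.3] 41.1 0.0792
plate [372. 324.] 170 [ 491.3 -241.7] [14.3  6.7] 55.3 0.0792
bar [249. 259.] 4084 [ 446.5 -310.7] [59.  13.8] 4.3 0.1059
scene B +x 280 54.34 -y 39 -72.25
scene lid +x 75 50.24 -y 28 -70.38
side B +x 27 51.74 -y 211 -75.74
side lid +x 44 49.28 -y 72 -73.27
```

```bash
python3 -m creep '[[[-0.1,-0.055,0.2,0,0,0],[0,0,0.15,0,0,0],[0,0,0,0,0,0],[0,0,0,0,0,0]]]' | head -4
python3 - <<'E'
from h import *
go([.4497,-.3117,.0792],4.55)
E
```

```text
clock: 80.88
position: [0.4493, -0.3118, 0.0933]
eef_rot: [-0.0, -0.039, 0.999, 0.0]
contact_force: [0.1, -0.1, -1.8]
pos [ 0.4493 -0.3118  0.0933] yaw 4.51 tilt [ 3.e-04  2.e-04 -1.e+00] units [-0.014  0.003  0.469]
turn wz units -0.009
```

```bash
python3 -m creep '[[[-0.014,0,0.15,0,0,0],[0,0,0.15,0,0,0],[0,0,0,0,0,0]]]' | head -4
python3 -m creep '[[[0,0,0.1,0,0,0],[0,0,0.06,0,0,0],[0,0,0,0,0,0]]]' | head -4
```

```text
clock: 81.25
position: [0.4496, -0.3117, 0.0839]
eef_rot: [-0.0, -0.039, 0.999, 0.0]
contact_force: [-0.4, -0.8, -1.3]
clock: 81.62
position: [0.4498, -0.3118, 0.0795]
eef_rot: [-0.0, -0.039, 0.999, 0.0]
contact_force: [1.1, -0.4, -0.9]
```

```bash
python3 -m creep '[[[0,0,0.02,0,0,0],[0,0,0,0,0,0]]]' | head -4
python3 -m creep '[[[0,0,0,0,0,0],[0,0,0,0,0,0],[0,0,0,0,0,0],[0,0,-0.3,0,0,0],[0,0,-0.7,0,0,0],[0,0,-1,0,0,0],[0,0,-1,0,0,0],[0,0,-1,0,0,0],[0,0,-1,0,0,0],[0,0,-1,0,0,0],[0,0,0,0,0,0]]]' 0.4 | head -4
python3 - <<'E'
from lidfit import *
w=cam('wrist'); lid(w,.044,.45,-.312); X=pts(w);H=hsv(w);z=X[...,2]
m0=(H[...,1]<70)&(H[...,2]>110)&(abs(z-.055)<.008)
for q in ((1,1),(1,-1),(-1,1),(-1,-1)):
    m=m0&((X[...,0]-.45)*q[0]>.03)&((X[...,1]+.312)*q[1]>.05)&(abs(X[...,0]-.45)<.052)&(abs(X[...,1]+.312)<.075); print(q,m.sum(),np.nanmedian(z[m]).round(4))
c=cam('scene'); save(c,'scene6.png'); X=pts(c)
for k in (1,2,3,4):
    d=X-(M[k]*[1,1,0]); x=d@EX; y=d@EY; z=X[...,2]; m=(abs(y)<.012)&(z>.05)&(z<.075)&(x>.045)&(x<.09); print(k,m.sum(),np.nanpercentile(x[m],[50,98]).round(4))
from trayfit import fit
fit(c,.458,.327,.094,tag='A'); print(ctrl.sense()['contact_force'].round(1))
E
```

```text
clock: 81.88
position: [0.4498, -0.3118, 0.0793]
eef_rot: [0.0, -0.039, 0.999, 0.0]
contact_force: [-1.5, 1.8, 5.1]
clock: 83.25
position: [0.4506, -0.3123, 0.2617]
eef_rot: [0.002, -0.039, 0.999, -0.001]
contact_force: [-0.8, 0.4, -0.4]
plate [250. 163.] 13707 [ 450.3 -311.6] [105.4 151.1] 4.5 0.054
bar [250. 170.] 857 [ 449.7 -312.1] [58.8 13.2] 4.2 0.0807
(1, 1) 376 0.0541
(1, -1) 403 0.054
(-1, 1) 475 0.0543
(-1, -1) 465 0.0542
1 79 [0.0542 0.0703]
2 75 [0.0559 0.0697]
3 86 [0.054 0.071]
4 89 [0.0552 0.0715]
A 375 [458.4 328.2] yaw 4.82 rms 2.37
[-0.3  1.  -1.2]
```

View pics/scene6.png

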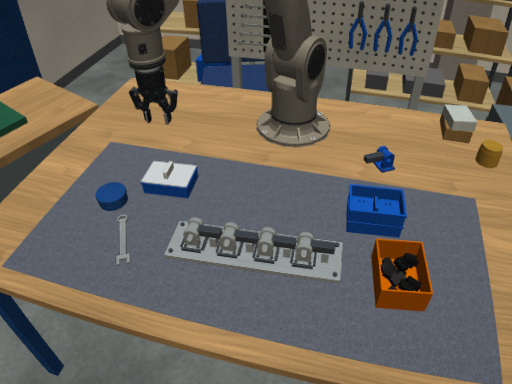

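The final view shows the lid seated level on trayB (170,178), the two trays nested at (376,210), all pins through, and the bystanders where they were. Handing in.

```bash
python3 -c "from plant import workorder; print(workorder.finish_job())"
```

```text
the job is handed in; nothing more can be done
None
```

The job is handed in at about 83 s: all four joints have their pins pushed home, trayA is nested on trayC (which had been knocked aside), and the lid is seated on trayB, which holds no spare pins because all four were needed.

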